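Drying porcelain dishes with their covers balanced on top

TASK

First clear the broken, L-shaped covers off the bench: drop every one into the wire basket. Then balance each sound cover, level, centred and at rest, on the rounded bottom of the upside-down dish of its own shape and size (large round, small round, square; the long cover lengthways along the long dish). Leave the dishes and everything else on the bench where they stand.

Things in the scene. Friction and masses are not known exactly. Their poses are not given: they have to be found in the camera images.
- dish_large: white porcelain dish, round, upside down; rim 104 mm across on the bench, the rounded bottom on top is part of a sphere of radius 42 mm; its highest point is 85 mm above the bench. Origin: centre of the rim, on the bench; z up (the highest point lies right above the origin). Loose, 0.3 to 0.5 kg.
- dish_small: white porcelain dish, round, upside down; rim 80 mm across, rounded bottom part of a sphere of radius 32 mm; its highest point is 65 mm above the bench. Origin: centre of the rim, on the bench; z up (the highest point lies right above the origin). Loose, 0.3 to 0.5 kg.
- dish_square: white porcelain dish, square, upside down; rim 100 x 100 mm, body 86 x 86 mm up to 41 mm, above it a round dome, part of a sphere of radius 38 mm; its highest point is 77 mm above the bench. Origin: centre of the rim, on the bench; z up (the highest point lies right above the origin). Loose, 0.3 to 0.5 kg.
- dish_long: white porcelain dish, oblong, upside down; rim 150 mm (along its x axis) x 86 mm (y), above it a half-round barrel-shaped back of radius 36 mm that runs along x, 136 mm long; its ridge is 73 mm above the bench. Origin: centre of the rim, on the bench; z up (the highest point lies right above the origin). Loose, 0.3 to 0.5 kg.
- cover_large: white porcelain large round cover: flat disc 66 mm across; belongs to dish_large. 14 mm thick, no knob, alike on both faces; origin at the middle of the plate (7 mm above what it lies on), z across its thickness. May be absent.
- cover_small: white porcelain small round cover: flat disc 50 mm across; belongs to dish_small. 14 mm thick, no knob, alike on both faces; origin at the middle of the plate (7 mm above what it lies on), z across its thickness. May be absent.
- cover_square: white porcelain square cover: flat plate 60 x 60 mm; belongs to dish_square. 14 mm thick, no knob, alike on both faces; origin at the middle of the plate (7 mm above what it lies on), z across its thickness. May be absent.
- cover_long: white porcelain long cover: flat plate 130 mm (x) x 50 mm (y); belongs to dish_long. 14 mm thick, no knob, alike on both faces; origin at the middle of the plate (7 mm above what it lies on), z across its thickness. May be absent.
- broken_a: broken white porcelain cover: an L-shaped plate 14 mm thick, a square of 76 x 76 mm with the corner towards its +x, +y missing; both arms of the L are 36 mm wide (one along the -y side, one along the -x side). Origin: middle of the whole square, mid-thickness, z across the thickness. May be absent.
- broken_b: broken white porcelain cover: an L-shaped plate 14 mm thick, a square of 84 x 84 mm with the corner towards its +x, +y missing; both arms of the L are 40 mm wide (one along the -y side, one along the -x side). Origin: middle of the whole square, mid-thickness, z across the thickness. May be absent.
- broken_c: broken white porcelain cover: an L-shaped plate 14 mm thick, a square of 70 x 70 mm with the corner towards its +x, +y missing; both arms of the L are 32 mm wide (one along the -y side, one along the -x side). Origin: middle of the whole square, mid-thickness, z across the thickness. May be absent.
- basket: white wire basket for broken ware, fixed, open on top: outside 160 mm (x) x 200 mm (y) x 80 mm high, walls and floor 4 mm; origin under the centre of its floor. On the left or the right of the bench.
- jar: small closed amber jar, 38 mm across, 55 mm high, a bystander; origin under its centre
- cork_ring: cork ring 72 mm across, 22 mm high, a bystander; origin under its centre
- spatula: steel spatula 180 mm long lying at the back, a bystander

How it is judged:
By the outcome, as a careful person would: the job done as asked, in the order asked, and still so for the second after the job is handed in, with the robot touching nothing.
Of cover_large, cover_small, cover_square, cover_long only 3 to 4 are there at a start; the rules pass over those that are not, and their reading is None.
Of broken_a, broken_b, broken_c only 2 to 3 are there at a start; the rules pass over those that are not, and their reading is None.
At some moment in a run one of cover_large, cover_small, cover_square, cover_long, broken_a, broken_b, broken_c may be knocked a few centimetres aside while the robot is not near it.
Once in a run the grip may slacken for a moment while it holds something.
It also fails if it takes over 210 s, if anything falls off the work surface, if the arm or the gripper's body presses on something with over 40 N, if the wrist force passes 120 N, or if a joint passes its speed limit or range.

ROBOT

A 7-joint arm with a two-finger parallel gripper is mounted at the origin on the work surface. World frame = base frame: x ahead of the robot, y to its left, z up, the work surface at z = 0. Lengths are in mm, angles in rad, forces in N, time in s.
With the tool pointing down it reaches from about 400 to 925 mm from the base axis. Payload 4.1 kg.
Tool frame: the origin (TCP) lies on the centre line of the jaws, within the pads' length; the fingertips stand 19 mm ahead of it and the grasp point (between the pads) is the TCP; z points along the fingers, y is the line along which they close (so a half turn about z gives the same grasp; the last joint's range is limited). The gripper opens to 85 mm and grips with 20 to 120 N. Pads are 22 mm wide; open, the fingers measure 114 mm over their backs; the gripper's body (76 mm by 85 mm) begins 54 mm behind the grasp point. The pads swing forward as they close: fully open they stand 13 mm farther back than shut.
Start: joints at [1.204, 0.398, 0.045, 1.537, -0.019, 1.207, -0.051], TCP at [172.032, -626.854, 250.347] pointing down, gripper open.
Joint ranges: [-2.82, 2.82], [-0.49, 2.23], [-1.37, 1.46], [0, 2.46], [-1.36, 4.5], [0.23, 2], [-2.94, 2.94]. Speed limits (rad/s): [2.57, 2.57, 3.14, 3.14, 3.14, 3.14, 3.14].

INTERFACE

Orientations are given as a 3x3 rotation matrix whose columns are the frame's x, y, z axes.
In Python, from bench import env, camera, get_calibration, job gives the robot as it stands. The module is installed in compiled form; this text tells all that it offers.
- The arm moves only by the shell command python3 -m pendant 'ROWS'. ROWS is JSON, a list of rows, each a list of 5 numbers: the shift along the tool's x, y, z as a fraction of full scale, then the turn about the tool's z as a fraction of full scale, then the opening, from -1 (shut) to 1 (fully open). A call has 1 to 12 rows; each row shifts and turns the commanded pose from where the row before left it, along the tool's axes as they then stand; what a row does not reach is not made up. Full scale, the value 1, is 5 cm for a shift and 4 degrees for a turn. A row lasts 1/10 s, in which the tool goes at most 50 mm and 8.59 degrees, less where a joint would pass 70% of its speed; a pose out of reach is approached as far as the arm can. A call with a number of a shift or a turn outside -1 to 1 is refused whole. A call with a gripper value outside its range is refused whole. The fingers move at their own pace and stop on an object; the grip force is fixed at half the most. Time passes only in rows, so rows that do not move let the fingers close. It gives the time, the measured TCP pose, the force, the opening and the grip force at its end, in the units of the state.
- env.read_state(): the state, without advancing time (a new reading comes with each control period).
- camera(name): name is "scene" or "top"; returns (picture, depth): 384x512x3 uint8, blue, green, red; 384x512 float32, mm along the optical axis (not along the pixel's ray), 0 where there is no reading.
- get_calibration(name): a dict with "intrinsics" (3x3 intrinsics, pixels), "eye" and "attitude" of the camera in the world. Camera axes: x right, y up, looking along -z (the intrinsics and any distortion apply to the point x, -y, -z); pixel columns grow to the right and rows downward; lengths in mm; the calibration is good to about 2 mm. A picture is of the moment at which its call begins. get_calibration takes no time and is no camera call.
- job.hand_in(): hands the job in; it is judged then, once.
The state is a dict: "time": time; "joints": joint angles; "joint_vel": joint speeds; "tau": joint torques, N m; "tcp_pos": TCP position; "tool_rot": TCP orientation; "force": force on the tool from outside, world axes, zero at the start; "ft_torque": the same for the moment, N m; "finger_gap": opening from 0.0 (shut) to 1.0 (fully open); "finger_force": force on a finger pad.
Only numpy, scipy, OpenCV 4.12 (cv2) and the standard library are available. Lean on these libraries where they do the work, as an engineer would, in place of code of your own. Each camera call takes 0.05 s, during which the arm holds its last target. There are 200 camera calls.

## Working session

There is one attempt and no reset: what is moved stays moved. The work goes in short steps, Python scripts to look and compute and a shell command to move; the robot and the scene stay as the last step left them, time stands still between calls to the robot, and variables do not carry over. Pictures are saved under pics/ and viewed, at most 14 in all, crops included, and the job is handed in when it is done.

```bash
mkdir -p pics
cat > h.py <<'E'
import numpy as np, cv2
from bench import env, camera, get_calibration, job
def snap(name,fn=None):
    im,d=camera(name)
    if fn: cv2.imwrite('pics/'+fn,im)
    return im,d
def world(name,d):
    c=get_calibration(name);K=np.array(c['intrinsics']);R=np.array(c['attitude']);e=np.array(c['eye'])
    v,u=np.mgrid[0:d.shape[0],0:d.shape[1]]
    p=np.stack([(u-K[0,2])/K[0,0]*d,-(v-K[1,2])/K[1,1]*d,-d],-1)
    return p@R.T+e
def ray(name,uv,z):
    c=get_calibration(name);K=np.array(c['intrinsics']);R=np.array(c['attitude']);e=np.array(c['eye'])
    uv=np.atleast_2d(uv).astype(float)
    p=np.stack([(uv[:,0]-K[0,2])/K[0,0],-(uv[:,1]-K[1,2])/K[1,1],-np.ones(len(uv))],-1)@R.T
    return e+p*((z-e[2])/p[:,2])[:,None]
E
python3 - <<'E'
from h import *
np.set_printoptions(suppress=True,precision=3)
for n in('top','scene'):
    im,d=snap(n,n+'0.png'); np.save(n+'0.npy',d); print(n,get_calibration(n),(d==0).mean())
s=env.read_state();print(s['time'],s['tcp_pos'],s['tool_rot'],s['finger_gap'])
E
```

```text
top {'intrinsics': array([[364.961,   0.   , 251.877],
       [  0.   , 364.961, 193.734],
       [  0.   ,   0.   ,   1.   ]]), 'eye': array([ 361.924,   -8.614, 1134.553]), 'attitude': array([[ 0.06 ,  0.976, -0.209],
       [-0.998,  0.061, -0.005],
       [ 0.007,  0.209,  0.978]])} 0.004058837890625
scene {'intrinsics': array([[400.095,   0.   , 253.266],
       [  0.   , 400.095, 187.587],
       [  0.   ,   0.   ,   1.   ]]), 'eye': array([1292.783,   27.489,  830.833]), 'attitude': array([[-0.039, -0.74 ,  0.672],
       [ 0.999, -0.036,  0.018],
       [ 0.011,  0.672,  0.741]])} 0.004079182942708333
0.1 [ 171.877 -626.331  249.332] [[ 0.964  0.265 -0.001]
 [ 0.265 -0.964  0.002]
 [-0.    -0.002 -1.   ]] 1.0011147341191502
```

View pics/top0.png

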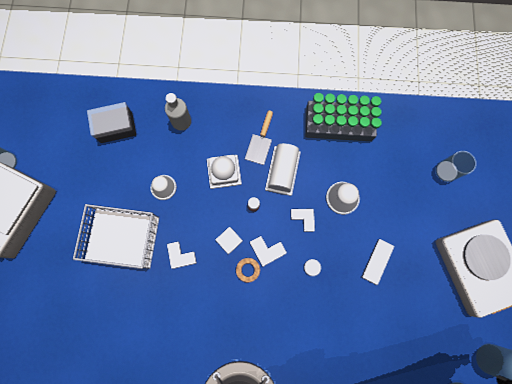

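View pics/scene0.png

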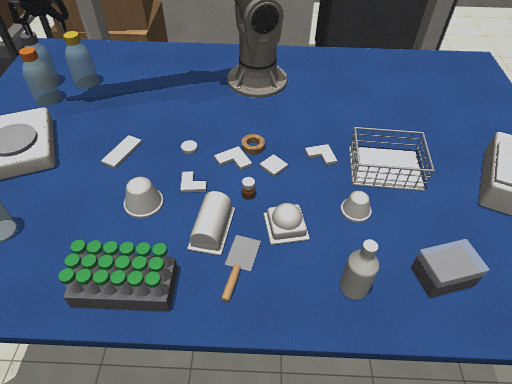

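Top view: Ls at px (180,256), (267,250) and (303,218). The square cover is at (229,240), the small round one at (313,268) and the long one at (378,261). The large cover is absent. Dishes: small (163,187), square (224,170), long (284,168), large (342,197); basket (117,238). The scene view agrees.

```bash
cat >> h.py <<'E'
def blobs(name,im,ztop=14,amin=30):
    """white blobs on the blue cloth: contour cast onto z=ztop"""
    hsv=cv2.cvtColor(im,cv2.COLOR_BGR2HSV)
    m=((hsv[...,1]<90)&(hsv[...,2]>110)).astype(np.uint8)
    out=[]
    n,l,st,ce=cv2.connectedComponentsWithStats(m,connectivity=4)
    for i in range(1,n):
        if st[i,4]<amin or st[i,4]>9000: continue
        c=max(cv2.findContours((l==i).astype(np.uint8),cv2.RETR_EXTERNAL,cv2.CHAIN_APPROX_NONE)[0],key=len)[:,0]
        w=ray(name,c,ztop)[:,:2]; r=cv2.minAreaRect(w.astype(np.float32))
        out.append((ce[i],st[i,4],w,r,l==i))
    return out
E
python3 - <<'E'
from h import *
np.set_printoptions(suppress=True,precision=1)
for n in('top','scene'):
    im=cv2.imread('pics/'+n+'0.png');d=np.load(n+'0.npy');P=world(n,d)
    print(n)
    for ce,a,w,r,m in blobs(n,im):
        if not(300<r[0][0]<900 and abs(r[0][1])<600):continue
        p=P[m&(d>0)];z=p[:,2]
        print(ce,a,'rect c',np.array(r[0]),'sz',np.array(r[1]),'ang %.1f'%r[2],'z',np.percentile(z,[5,50,95,100]))
    f=P[(np.abs(P[...,0]-500)<150)&(np.abs(P[...,1])<300)]; print('bench z',np.percentile(f[:,2],[2,10,25,50]))
E
```

```text
top
[174.5 105.9] 333 rect c [885.1 267.6] sz [85.2 69.5] ang 1.0 z [105.4 121.5 171.7 174.4]
[108.  118.4] 1028 rect c [824.5 482.6] sz [ 91.5 129.4] ang 17.4 z [74.4 77.9 81.2 83.9]
[257.9 149.1] 546 rect c [749.9 -12.8] sz [65.9 90.7] ang 76.6 z [0.6 4.2 7.7 9.8]
[283.3 167.4] 1243 rect c [692.2 -96.7] sz [ 87.2 166.2] ang 81.1 z [ 8.  66.1 75.  79.5]
[223.4 170.4] 910 rect c [670.3  92. ] sz [102.2 100.8] ang 11.6 z [ 6.7 43.5 76.1 81.2]
[163.3 186.2] 467 rect c [606. 278.] sz [77.5 81.7] ang 3.5 z [ 4.7 44.1 64.6 68.8]
[344.7 196.4] 656 rect c [ 605.9 -287.2] sz [102.4 104.3] ang 3.6 z [ 6.5 72.3 85.9 90.3]
[253.4 202.6] 116 rect c [573.9  -9.2] sz [35.  34.4] ang 3.6 z [ 3.8 56.1 58.9 60.8]
[119.8 237.3] 3804 rect c [444.  402.7] sz [236.2 173.3] ang 86.2 z [ 0.7  4.8 81.2 86. ]
[304.4 217.9] 382 rect c [ 528.4 -163.9] sz [68.6 71.1] ang 3.5 z [ 1.9 15.  19.1 21. ]
[228.4 240. ] 406 rect c [453.6  60.9] sz [60.6 62.1] ang 48.5 z [ 4.6 14.7 18.  20.8]
[266.7 250.6] 584 rect c [438.3 -60.8] sz [84.6 85.8] ang 32.0 z [ 6.3 15.  18.5 21. ]
[378.  261.6] 747 rect c [ 415.7 -396.3] s
[... 1192 characters left out ...]
2 164.7] ang 80.9 z [52.6 69.3 74.5 77.2]
[285.2 222.4] 1297 rect c [666.1  93. ] sz [124.7 101.5] ang 11.5 z [ 7.9 42.5 75.6 80.1]
[213.9 240. ] 297 rect c [692.  -91.9] sz [ 85.8 151. ] ang 81.1 z [ 5.9 10.5 13.5 34.5]
[242.7 252.2] 845 rect c [762.6  -9.7] sz [65.2 90.9] ang 76.2 z [ 1.2  3.8  6.3 20.8]
[370.2 245.1] 161 rect c [728.1 301.6] sz [35.7 37.4] ang 46.9 z [168.3 170.2 172.3 173.8]
[454.  260.2] 1862 rect c [763.6 495.9] sz [101.4 132.5] ang 17.1 z [75.8 78.3 80.5 83.1]
[362.6 264.6] 567 rect c [781.1 275.7] sz [72.7 70. ] ang 57.1 z [103.5 117.3 133.7 140.4]
[114.6 296.3] 348 rect c [ 887.3 -287. ] sz [230.8  29.9] ang 86.4 z [48.5 50.8 53.3 94.8]
bench z [-2.  -0.7  0.4  1.9]
```

```bash
cat > dishes.py <<'E'
from h import *
from scipy.optimize import least_squares
np.set_printoptions(suppress=True,precision=1)
def sph(p,R):
    f=lambda q:np.linalg.norm(p-q,axis=1)-R
    r=least_squares(f,[*p[:,:2].mean(0),p[:,2].max()-R],loss='soft_l1');return r.x,np.std(r.fun)
if __name__=='__main__':
  for n in('top','scene'):
    im=cv2.imread('pics/'+n+'0.png');P=world(n,np.load(n+'0.npy')).reshape(-1,3)
    for nm,c,R,z0 in(('large',(606,-293),42,60),('small',(606,284),32,45),('square',(667,92),38,50)):
        p=P[(np.hypot(P[:,0]-c[0],P[:,1]-c[1])<60)&(P[:,2]>z0)&(P[:,2]<100)]
        q,s=sph(p,R);print(n,nm,len(p),q,'top',q[2]+R,s)
        # rim: edge points on bench
    p=P[(np.hypot(P[:,0]-685,P[:,1]+95)<100)&(P[:,2]>50)&(P[:,2]<90)]
    # cylinder: axis z=37 R=36 horizontal
    def f(q): return np.hypot(-(p[:,0]-690)*np.sin(q[0])+(p[:,1]-q[1])*np.cos(q[0]),p[:,2]-q[2])-36
    r=least_squares(f,[-0.1,-95,37],loss='soft_l1'); a=r.x[0];u=(p[:,0]-690)*np.cos(a)+(p[:,1]-r.x[1])*np.sin(a)
    print(n,'long ang %.2f y@690 %.1f z %.1f'%(np.degrees(a),r.x[1],r.x[2]),'std',np.std(r.fun),'u',np.percentile(u,[0,.5,1,50,99,99.5,100]))
    p=P[(np.hypot(P[:,0]-440,P[:,1]-400)<150)&(P[:,2]>70)&(P[:,2]<90)]
    print('basket rim',cv2.minAreaRect(p[:,:2].astype(np.float32)))
    for ce,a,w,r,m in blobs(n,im):
        if n=='top' and 65<min(r[1])<90 and max(r[1])<90 and r[0][0]<560:
            M=cv2.moments(w.astype(np.float32));g=np.array([M['m10'],M['m01']])/M['m00']
            print('L',np.array(r[0]),'com off',g-r[0],'dir %.1f'%np.degrees(np.arctan2(*(g-r[0])[::-1])),'ang',r[2])
E
python3 dishes.py
```

```text
top large 421 [ 609.9 -288.2   44.3] top 86.31450934966861 1.8276079329766304
top small 236 [608.8 281.4  33.2] top 65.18339074198059 1.923224086642844
top square 420 [672.   93.9  39.5] top 77.4689574211448 1.4931191355929805
top long ang -8.83 y@690 -95.2 z 37.7 std 2.617406234859323 u [-72.1 -71.5 -71.3  -6.8  61.9  63.1  64. ]
basket rim ((440.9875183105469, 390.0410461425781), (203.89309692382812, 162.25892639160156), 86.13153076171875)
L [ 528.4 -163.9] com off [ 7.1 -5.7] dir -38.7 ang 3.536764144897461
L [438.3 -60.8] com off [-10.5   2.6] dir 166.0 ang 31.971952438354492
L [404.1 200.1] com off [-8.5  4.9] dir 150.0 ang 16.210084915161133
scene large 489 [ 608.4 -285.3   43.9] top 85.86575880212462 1.661322375379387
scene small 290 [607.3 283.9  33.8] top 65.75156477765074 1.5733165385555556
scene square 545 [672.1  96.4  39.4] top 77.41765468814705 1.322829297065304
scene long ang -8.85 y@690 -92.5 z 37.4 std 3.3878333118939046 u [-69.1 -67.9 -67.1   9.   66.1  66.3  67.3]
basket rim ((441.4498291015625, 391.87445068359375), (202.365966796875, 166.3962860107422), 86.72464752197266)
```

```bash
cat > plan.py <<'E'
import sys
from h import *
a=sys.argv[1:]
s=env.read_state();p=np.array(s['tcp_pos']);R=np.array(s['tool_rot']);np.set_printoptions(suppress=True,precision=3)
phi=np.degrees(np.arctan2(R[1,1],R[0,1]))
print('t %.1f tcp %s phi %.1f j %s F %s gap %.3f ff %.1f tilt %.2f'%(s['time'],np.round(p,1),phi,np.round(s['joints'],2),np.round(s['force'],1),s['finger_gap'],s['finger_force'],np.degrees(np.arccos(-R[2,2]))))
if len(a)>=3:
    t=np.array(list(map(float,a[:3])));f=float(a[3]) if len(a)>3 else phi
    k=round((f-phi)/180);f-=180*k
    y=np.array([np.cos(np.radians(f)),np.sin(np.radians(f)),0]);z=np.array([0,0,-1]);x=np.cross(y,z);d=t-p
    print('turn units %.2f (alt %+.1f)'%(-(f-phi)/4,45*np.sign(f-phi)),'then shift units',np.array([d@x,d@y,d@z])/50)
E
python3 plan.py 518.7 -182.5 100 -86.2
```

```text
t 0.1 tcp [ 171.9 -626.3  249.3] phi -74.7 j [ 1.2   0.4   0.05  1.54 -0.02  1.21 -0.05] F [-0.5 -0.  -0.3] gap 1.001 ff 0.0 tilt 0.10
turn units 2.89 (alt -45.0) then shift units [ 7.509 -8.397  2.987]
```

```bash
python3 -m pendant '[[0,0,0,0.96,1],[0,0,0,0.96,1],[0,0,0,0.96,0.3],[0,0,0,0,0.3]]' | tail -3; python3 -m pendant '[[0.6,-0.68,0,0,0.3],[0.6,-0.68,0,0,0.3],[0.6,-0.68,0,0,0.3],[0.6,-0.68,0,0,0.3],[0.6,-0.68,0,0,0.3],[0.6,-0.68,0,0,0.3],[0.6,-0.68,0,0,0.3],[0.6,-0.68,0,0,0.3],[0.6,-0.68,0,0,0.3],[0.6,-0.68,0,0,0.3],[0.6,-0.68,0,0,0.3],[0,0,0,0,0.3]]'; python3 plan.py 518.7 -182.5 40 -86.2
```

```text
force: [-0.5, 0.1, -0.8]
finger_gap: 0.693
finger_force: 0.0
time: 1.7
tcp_pos: [480.6, -224.2, 250.4]
tool_rot: [[0.997, 0.08, 0.003], [0.08, -0.997, 0.004], [0.003, -0.003, -1.0]]
force: [-0.5, -0.4, 0.2]
finger_gap: 0.651
finger_force: 0.0
t 1.7 tcp [ 480.6 -224.2  250.4] phi -85.4 j [ 0.55  0.19 -0.22  1.82  0.04  1.14 -1.17] F [-0.5 -0.4  0.2] gap 0.651 ff 0.0 tilt 0.26
turn units 0.20 (alt -45.0) then shift units [ 0.816 -0.782  4.209]
```

```bash
python3 -m pendant '[[0.4,-0.4,0,0.2,0.3],[0.41,-0.38,0,0,0.3],[0,0,0.8,0,0.3],[0,0,0.8,0,0.3],[0,0,0.8,0,0.3],[0,0,0.8,0,0.3],[0,0,0.6,0,0.3],[0,0,0.3,0,0.3],[0,0,0,0,0.3],[0,0,0,0,0.3]]'>/dev/null; python3 plan.py 518.7 -182.5 25 -86.2;  python3 -m pendant '[[0,0,0.2,0,0.3],[0,0,0,0,0.3]]' ; python3 plan.py 518.7 -182.5 18 -86.2
```

```text
t 2.7 tcp [ 515.3 -190.8   46.3] phi -87.0 j [ 0.45  0.47 -0.22  1.96  0.15  0.73 -1.37] F [-0.6  0.6 -0. ] gap 0.649 ff 0.0 tilt 0.10
turn units -0.19 (alt +45.0) then shift units [ 0.079 -0.161  0.425]
time: 2.9
tcp_pos: [514.6, -190.5, 35.6]
tool_rot: [[0.999, 0.053, 0.001], [0.053, -0.999, -0.0], [0.001, 0.0, -1.0]]
force: [-0.7, 0.2, -0.2]
finger_gap: 0.648
finger_force: 0.0
t 2.9 tcp [ 514.6 -190.5   35.6] phi -87.0 j [ 0.45  0.48 -0.21  1.96  0.15  0.71 -1.37] F [-0.7  0.2 -0.2] gap 0.648 ff 0.0 tilt 0.04
turn units -0.19 (alt +45.0) then shift units [ 0.093 -0.153  0.351]
```

Run:
```python
from h import *
im,d=snap('scene'); cv2.imwrite('pics/s1.png',cv2.resize(im[110:240,100:300],None,fx=3.5,fy=3.5,interpolation=cv2.INTER_CUBIC))
```

```text
(no output)
```

View pics/s1.png

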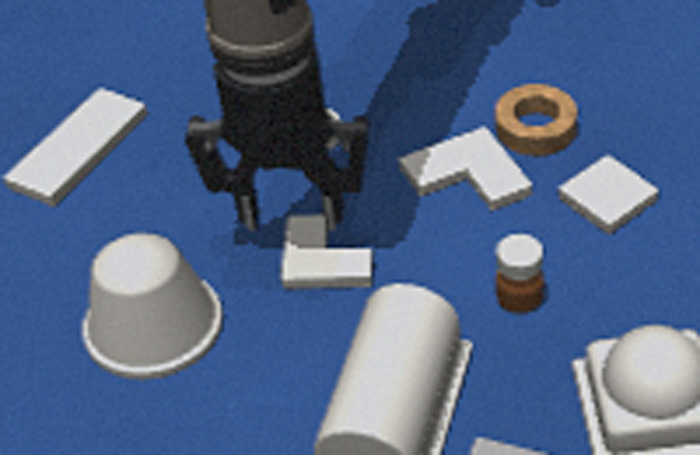

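Open fingers straddle c's arm (crop px ~(305,230)), about 8 mm off to the left, which is the residual the plan shows. I'll correct it and go down.

```bash
python3 -m pendant '[[0.09,-0.16,0,0,0.3],[0,0,0.2,0,0.3],[0,0,0,0,0.3],[0,0,0,0,0.3]]' >/dev/null; python3 plan.py 518.7 -182.5 18 -86.2;  python3 -m pendant '[[0,0,0.1,0,0.3],[0,0,0,0,0.3]]' >/dev/null; python3 plan.py 518.7 -182.5 18 -86.2
```

```text
t 3.4 tcp [ 518.1 -181.9   24.8] phi -87.0 j [ 0.43  0.5  -0.21  1.96  0.16  0.69 -1.4 ] F [-0.6 -0.1  0.8] gap 0.649 ff 0.0 tilt 0.06
turn units -0.19 (alt +45.0) then shift units [0.012 0.012 0.136]
t 3.5 tcp [ 518.  -182.2   19.7] phi -87.0 j [ 0.43  0.51 -0.21  1.97  0.16  0.68 -1.4 ] F [0.3 0.2 0.1] gap 0.648 ff 0.0 tilt 0.06
turn units -0.20 (alt +45.0) then shift units [0.014 0.008 0.034]
```

```bash
python3 -m pendant '[[0,0,0.04,0,-1],[0,0,0,0,-1],[0,0,0,0,-1],[0,0,0,0,-1],[0,0,0,0,-1],[0,0,0,0,-1]]'; python3 -m pendant '[[0,0,-0.5,0,-1],[0,0,-0.6,0,-1],[0,0,-0.8,0,-1],[0,0,-0.8,0,-1],[0,0,0,0,-1]]'; python3 plan.py 430 350 160 -88
```

```text
time: 4.15
tcp_pos: [519.0, -182.3, 18.7]
tool_rot: [[0.999, 0.053, 0.001], [0.053, -0.999, -0.0], [0.001, 0.001, -1.0]]
force: [-0.6, 0.1, 5.1]
finger_gap: 0.357
finger_force: 61.3
time: 4.65
tcp_pos: [521.9, -183.0, 158.3]
tool_rot: [[0.999, 0.053, 0.01], [0.053, -0.999, -0.003], [0.01, 0.004, -1.0]]
force: [1.5, -0.5, -0.2]
finger_gap: 0.359
finger_force: 59.2
t 4.7 tcp [ 521.9 -183.   158.3] phi -87.0 j [ 0.46  0.32 -0.24  1.87  0.09  0.95 -1.34] F [ 1.5 -0.5 -0.2] gap 0.359 ff 59.2 tilt 0.59
turn units 0.25 (alt -45.0) then shift units [ -1.466 -10.719  -0.034]
```

```bash
python3 -m pendant '[[-0.12,-0.9,0,0,-1],[-0.12,-0.9,0,0,-1],[-0.12,-0.9,0,0,-1],[-0.12,-0.9,0,0,-1],[-0.12,-0.9,0,0,-1],[-0.12,-0.9,0,0,-1],[-0.12,-0.9,0,0,-1],[-0.12,-0.9,0,0,-1],[-0.12,-0.9,0,0,-1],[-0.12,-0.9,0,0,-1],[-0.12,-0.9,0,0,-1],[0,-0.9,0,0,-1]]' >/dev/null; python3 -m pendant '[[0,0,0,0,-1],[0,0,0,0,-1]]' >/dev/null; python3 plan.py 430 370 45
```

```text
t 6.0 tcp [422.6 354.1 151.7] phi -86.8 j [-0.34  0.36 -0.53  1.87  0.22  0.97 -2.48] F [ 0.1 -1.4 -1.3] gap 0.358 ff 39.5 tilt 0.18
turn units -0.00 (alt +0.0) then shift units [ 0.165 -0.31   2.134]
```

```bash
python3 -m pendant '[[0.17,-0.31,0,0,-1],[0,0,0.6,0,-1],[0,0,0.6,0,-1],[0,0,0.6,0,-1],[0,0,0.3,0,-1],[0,0,0,0,-1],[0,0,0,0,0],[0,0,0,0,0],[0,0,0,0,0.2]]'|tail -5; python3 -m pendant '[[0,0,0,0,0.2],[0,0,-0.4,0,0.2],[0,0,-0.8,0,0.2],[0,0,-0.8,0,0.2],[0,0,-0.7,0,0.2],[0,0,0,0,0.2]]' >/dev/null; python3 plan.py 428.8 -84.6 100 31.9
python3 - <<'E'
from h import *
im,d=snap('scene','s2.png')
for ce,a,w,r,m in blobs('scene',im): 
    if r[0][0]<560 and a<700: print(np.round(ce),np.round(r[0]),np.round(r[1]),round(r[2],1))
E
```

```text
tcp_pos: [432.8, 370.5, 49.9]
tool_rot: [[0.999, 0.053, 0.003], [0.053, -0.999, 0.002], [0.003, -0.002, -1.0]]
force: [-0.8, -0.6, 0.4]
finger_gap: 0.598
finger_force: 0.0
t 7.5 tcp [434.2 372.6 189.4] phi -87.0 j [-0.35  0.35 -0.54  1.79  0.21  1.05 -2.48] F [0.1 0.5 0. ] gap 0.600 ff 0.0 tilt 0.67
turn units 15.28 (alt -45.0) then shift units [7.707 4.924 1.788]
[23. 18.] [ -420. -1048.] [352.  65.] 7.2
[47. 13.] [-469. -960.] [303.  27.] 29.6
[248.   5.] [-596.  -64.] [130.  39.] 9.5
[86. 28.] [-367. -755.] [281.  16.] 25.4
[34. 29.] [-317. -974.] [234.  92.] 31.1
[35. 71.] [   2. -828.] [416.  82.] 21.3
[76. 60.] [ -65. -695.] [276.  83.] 17.8
[245.  84.] [ 35. -45.] [224. 106.] 39.7
[120. 150.] [ 419. -394.] [ 52. 133.] 65.9
[188. 145.] [ 388. -195.] [50. 51.] 34.4
[322. 152.] [407. 204.] [80. 76.] 16.5
[233. 156.] [440. -58.] [85. 86.] 31.9
[273. 164.] [455.  63.] [61. 62.] 46.2
[248. 181.] [530.  -8.] [34. 34.] 2.9
```

View pics/s2.png

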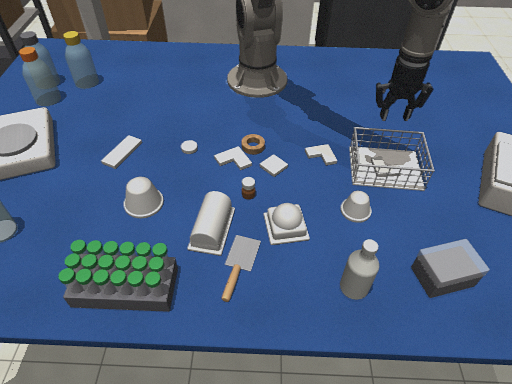

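c lies in the basket (px ~(380,160)) and the rest is unmoved. Next is a.

```bash
python3 -m pendant '[[0,0,0,1,0.3],[0,0,0,1,0.3],[0,0,0,1,0.3],[0,0,0,1,0.3],[0,0,0,1,0.3],[0,0,0,1,0.3],[0,0,0,1,0.3],[0,0,0,1,0.3],[0,0,0,1,0.3],[0,0,0,1,0.3]]' >/dev/null; python3 -m pendant '[[0,0,0,1,0.3],[0,0,0,1,0.3],[0,0,0,1,0.3],[0,0,0,1,0.3],[0,0,0,1,0.3],[0,0,0,1,0.3],[0,0,0,1,0.3],[0,0,0,1,0.3],[0,0,0,1,0.3],[0,0,0,0.2,0.3],[0,0,0,0,0.3],[0,0,0,0,0.3]]' >/dev/null;  python3 plan.py 390 183 50 16.2
```

```text
t 9.8 tcp [431.6 369.3 182.9] phi -163.7 j [-1.68  0.76  1.36  1.83 -0.79  1.24 -2.93] F [-0.5  0.3 -0.6] gap 0.649 ff 0.0 tilt 0.05
turn units 0.02 (alt -45.0) then shift units [3.346 1.838 2.657]
```

```bash
for i in 1; do python3 -m pendant '[[0,0,0,-1,0.3],[0,0,0,-1,0.3],[0,0,0,-1,0.3],[0,0,0,-1,0.3],[0,0,0,-1,0.3],[0,0,0,-1,0.3],[0,0,0,-1,0.3],[0,0,0,-1,0.3],[0,0,0,-1,0.3],[0,0,0,-1,0.3]]' >/dev/null;python3 plan.py; done; python3 -m pendant '[[0,0,0,-1,0.3],[0,0,0,-1,0.3],[0,0,0,-1,0.3],[0,0,0,-1,0.3],[0,0,0,-1,0.3],[0,0,0,-1,0.3],[0,0,0,-1,0.3],[0,0,0,-1,0.3],[0,0,0,-1,0.3],[0,0,0,-1,0.3]]' >/dev/null;  python3 plan.py 390 183 50 16.2
```

```text
t 10.8 tcp [431.7 369.6 183.7] phi -123.6 j [-1.63  0.62  1.21  1.83 -0.64  1.15 -2.36] F [-0.1  1.1  0.3] gap 0.651 ff 0.0 tilt 0.12
t 11.8 tcp [431.8 369.5 183.9] phi -83.6 j [-1.55  0.51  1.04  1.83 -0.5   1.09 -1.78] F [-0.7 -0.4  0.1] gap 0.652 ff 0.0 tilt 0.12
turn units 20.06 (alt -45.0) then shift units [3.35  1.843 2.678]
```

```bash
python3 -m pendant '[[0,0,0,-1,0.3],[0,0,0,-1,0.3],[0,0,0,-1,0.3],[0,0,0,-1,0.3],[0,0,0,-1,0.3],[0,0,0,-1,0.3],[0,0,0,-1,0.3],[0,0,0,-1,0.3],[0,0,0,-1,0.3],[0,0,0,-1,0.3],[0,0,0,-1,0.3],[0,0,0,-1,0.3]]' >/dev/null; python3 -m pendant '[[0,0,0,-1,0.3],[0,0,0,-1,0.3],[0,0,0,-1,0.3],[0,0,0,-1,0.3],[0,0,0,-1,0.3],[0,0,0,-1,0.3],[0,0,0,-1,0.3],[0,0,0,-1,0.3],[0,0,0,-1,0.3],[0,0,0,-1,0.3],[0,0,0,-1,0.3],[0,0,0,-1,0.3]]' >/dev/null;  python3 plan.py 390 183 110 16.2
```

```text
t 14.2 tcp [431.9 369.5 184.4] phi 12.4 j [-1.28  0.37  0.63  1.83 -0.25  1.02 -0.33] F [ 0.6 -0.6 -0.4] gap 0.651 ff 0.0 tilt 0.15
turn units -0.94 (alt +45.0) then shift units [-3.349 -1.845  1.487]
```

```bash
python3 -m pendant '[[0,0,0,-0.95,0.3],[-0.84,-0.46,0,0,0.3],[-0.84,-0.46,0,0,0.3],[-0.84,-0.46,0,0,0.3],[-0.84,-0.46,0,0,0.3],[0,0,0.75,0,0.3],[0,0,0.75,0,0.3],[0,0,0,0,0.3],[0,0,0,0,0.3]]' >/dev/null;  python3 plan.py 390 183 20 16.2
```

```text
t 15.1 tcp [389.9 182.6 109. ] phi 16.0 j [-1.16  0.24  0.71  2.2  -0.22  0.77 -0.03] F [ 1.  -0.  -0.3] gap 0.648 ff 0.0 tilt 0.02
turn units -0.04 (alt +45.0) then shift units [0.008 0.004 1.78 ]
```

```bash
python3 -m pendant '[[0,0,0.7,0,0.3],[0,0,0.7,0,0.3],[0,0,0.25,0,0.3],[0,0,0.12,0,0.3],[0,0,0,0,0.3]]' >/dev/null;  python3 plan.py 390 183 20 16.2;  python3 -m pendant '[[0,0,0,0,-1],[0,0,0,0,-1],[0,0,0,0,-1],[0,0,0,0,-1],[0,0,0,0,-1],[0,0,0,0,-1]]'|tail -3; python3 -m pendant '[[0,0,-0.4,0,-1],[0,0,-0.7,0,-1],[0,0,-0.7,0,-1],[0,0,-0.7,0,-1],[0,0,-0.3,0,-1],[0,0,0,0,-1]]'|tail -3;python3 plan.py 425 375 150
```

```text
t 15.6 tcp [390.6 183.2  20.6] phi 16.0 j [-1.03  0.42  0.58  2.25 -0.42  0.57  0.15] F [ 0.4 -0.1  0.2] gap 0.651 ff 0.0 tilt 0.08
turn units -0.04 (alt +45.0) then shift units [-0.002 -0.012  0.012]
force: [-0.5, -0.5, 6.4]
finger_gap: 0.4
finger_force: 60.0
force: [0.9, 0.5, -0.9]
finger_gap: 0.401
finger_force: 60.4
t 16.8 tcp [391.4 183.9 162.5] phi 16.0 j [-1.25  0.13  0.77  2.15 -0.12  0.89 -0.13] F [ 0.9  0.5 -0.9] gap 0.401 ff 60.4 tilt 0.41
turn units -0.00 (alt +0.0) then shift units [3.487 1.703 0.25 ]
```

```bash
python3 -m pendant '[[0.87,0.43,0,0,-1],[0.87,0.43,0,0,-1],[0.87,0.43,0,0,-1],[0.87,0.43,0,0,-1],[0,0,0,0,-1],[0,0,0.7,0,-1],[0,0,0.7,0,-1],[0,0,0.5,0,-1],[0,0,0,0,-1],[0,0,0,0,-1]]' >/dev/null;  python3 plan.py 425 375 50; python3 -m pendant '[[0,0,0,0,0],[0,0,0,0,0],[0,0,0,0,0],[0,0,0,0,0.2],[0,0,-0.4,0,0.3],[0,0,-0.8,0,0.3],[0,0,-0.8,0,0.3],[0,0,-0.7,0,0.3],[0,0,0,0,0.3]]' |tail -3; python3 plan.py 428.8 -84.6 180 31.9
```

```text
t 17.8 tcp [424.2 373.   64.4] phi 16.0 j [-1.25  0.53  0.58  1.92 -0.4   0.8  -0.17] F [-0.9 -0.3 -0.3] gap 0.404 ff 60.4 tilt 0.09
turn units -0.00 (alt +0.0) then shift units [0.034 0.026 0.288]
force: [0.8, -0.3, 0.3]
finger_gap: 0.65
finger_force: 0.0
t 18.7 tcp [427.3 375.6 205.2] phi 16.0 j [-1.34  0.35  0.69  1.81 -0.26  1.06 -0.28] F [ 0.8 -0.3  0.3] gap 0.650 ff 0.0 tilt 0.61
turn units -3.97 (alt +45.0) then shift units [-7.83  -4.839  0.505]
```

```bash
python3 -m pendant '[[0,0,0,-1,0.3],[0,0,0,-1,0.3],[0,0,0,-1,0.3],[0,0,0,-1,0.3],[0,0,0,0,0.3]]' >/dev/null; python3 -m pendant '[[-0.78,-0.48,0,0,0.3],[-0.78,-0.48,0,0,0.3],[-0.78,-0.48,0,0,0.3],[-0.78,-0.48,0,0,0.3],[-0.78,-0.48,0,0,0.3],[-0.78,-0.48,0,0,0.3],[-0.78,-0.48,0,0,0.3],[-0.78,-0.48,0,0,0.3],[-0.78,-0.48,0,0,0.3],[-0.78,-0.48,0,0,0.3],[0,0,0,0,0.3],[0,0,0,0,0.3]]' >/dev/null;  python3 plan.py 428.8 -84.6 21 31.9
python3 - <<'E'
from h import *
im,d=snap('scene','s3.png')
for ce,a,w,r,m in blobs('scene',im): 
    if 360<r[0][0]<560 and a<700: print(np.round(ce),np.round(r[0]),np.round(r[1]),round(r[2],1))
E
```

```text
t 20.4 tcp [427.3 -85.  199.6] phi 31.8 j [-0.82  0.09  0.98  2.1  -0.09  0.99  0.76] F [ 0.3  0.1 -0.3] gap 0.645 ff 0.0 tilt 0.02
turn units -0.03 (alt +45.0) then shift units [-0.008  0.03   3.573]
[134. 148.] [ 405. -357.] [ 51. 134.] 66.4
[189. 145.] [ 389. -195.] [49. 50.] 57.6
[233. 157.] [440. -58.] [85. 85.] 32.4
[273. 164.] [455.  63.] [61. 62.] 46.2
[248. 181.] [530.  -8.] [34. 34.] 2.9
```

The long cover was knocked from (419,-394) to about (405,-357). b hasn't moved, so I'll grasp it now.

```bash
python3 -m pendant '[[0,0.03,0.8,0,0.4],[0,0,0.8,0,0.4],[0,0,0.8,0,0.4],[0,0,0.6,0,0.4],[0,0,0.35,0,0.4],[0,0,0.2,0,0.4],[0,0,0,0,0.4]]' >/dev/null;  python3 plan.py 428.8 -84.6 20 31.9;  python3 -m pendant '[[0,0,0,0,-1],[0,0,0,0,-1],[0,0,0,0,-1],[0,0,0,0,-1],[0,0,0,0,-1],[0,0,0,0,-1]]'|tail -3; python3 -m pendant '[[0,0,-0.4,0,-1],[0,0,-0.7,0,-1],[0,0,-0.7,0,-1],[0,0,-0.7,0,-1],[0,0,-0.5,0,-1],[0,0,0,0,-1]]'|tail -3;python3 plan.py 435 360 165
```

```text
t 21.1 tcp [428.3 -82.1  21.3] phi 32.1 j [-0.51  0.47  0.72  2.24 -0.55  0.61  1.18] F [-0.8 -0.1  0.4] gap 0.697 ff 0.0 tilt 0.14
turn units 0.06 (alt -45.0) then shift units [-0.047 -0.018  0.026]
force: [-0.6, 0.9, 7.8]
finger_gap: 0.444
finger_force: 61.0
force: [-0.9, 0.1, -1.9]
finger_gap: 0.449
finger_force: 60.9
t 22.4 tcp [431.5 -83.5 175.3] phi 32.1 j [-0.83  0.16  1.02  2.13 -0.18  0.93  0.85] F [-0.9  0.1 -1.9] gap 0.449 ff 60.9 tilt 0.48
turn units -0.00 (alt +0.0) then shift units [7.479 4.768 0.207]
```

```bash
python3 -m pendant '[[0.75,0.48,0,0,-1],[0.75,0.48,0,0,-1],[0.75,0.48,0,0,-1],[0.75,0.48,0,0,-1],[0.75,0.48,0,0,-1],[0.75,0.48,0,0,-1],[0.75,0.48,0,0,-1],[0.75,0.48,0,0,-1],[0.75,0.48,0,0,-1],[0.75,0.48,0,0,-1],[0,0,0,0,-1],[0,0,0,0,-1]]' |tail -3;  python3 plan.py 430 365 75
```

```text
force: [-0.1, -0.5, -1.9]
finger_gap: 0.446
finger_force: 60.9
t 23.6 tcp [432.5 362.2 170.6] phi 32.2 j [-1.36  0.41  0.75  1.85 -0.33  1.01  0.09] F [-0.1 -0.5 -1.9] gap 0.446 ff 60.9 tilt 0.17
turn units -0.00 (alt +0.0) then shift units [ 0.075 -0.012  1.913]
```

```bash
python3 -m pendant '[[0.08,0,0.7,0,-1],[0,0,0.7,0,-1],[0,0,0.5,0,-1],[0,0,0,0,-1],[0,0,0,0,0],[0,0,0,0,0.2],[0,0,0,0,0.3],[0,0,-0.4,0,0.7],[0,0,-0.7,0,0.7],[0,0,-0.8,0,0.7],[0,0,0,0,0.7],[0,0,0,0,0.7]]' |tail -3;  python3 plan.py 454.2 61.8 100 46.8
python3 - <<'E'
from h import *
print(ray('top',[[247,270]],22))
im,d=snap('scene','s4.png'); it,_=snap('top')
cv2.imwrite('pics/s4.png',np.hstack([cv2.resize(im[100:240,330:450],None,fx=3,fy=3),cv2.resize(it[190:290,60:180],None,fx=3,fy=4.2)]))
for n,i in(('scene',im),('top',it)):
  for ce,a,w,r,m in blobs(n,i): 
    if 360<r[0][0]<560 and a<800: print(n,np.round(ce),np.round(r[0],1),np.round(r[1]),round(r[2],1))
E
```

```text
force: [-1.5, -0.1, -0.3]
finger_gap: 0.85
finger_force: 0.0
t 24.8 tcp [432.2 365.9 174.2] phi 32.0 j [-1.37  0.41  0.75  1.84 -0.33  1.01  0.08] F [-1.5 -0.1 -0.3] gap 0.850 ff 0.0 tilt 0.23
turn units -3.69 (alt +45.0) then shift units [-4.485 -4.133  1.483]
[[366.55421605  -2.02851238  22.        ]]
scene [134. 148.] [ 404.7 -356.6] [ 51. 134.] 66.4
scene [189. 146.] [ 389.  -194.1] [52. 51.] 31.0
scene [273. 164.] [454.9  62.6] [61. 62.] 46.2
scene [248. 181.] [529.7  -7.5] [34. 34.] 2.9
top [ 55. 207.] [518.  602.7] [99. 14.] 26.6
top [228. 240.] [453.6  60.9] [61. 62.] 48.5
top [365. 266.] [ 401.6 -358.3] [ 52. 131.] 66.1
top [312. 267.] [ 387.4 -197.1] [47. 49.] 3.5
```

View pics/s4.png

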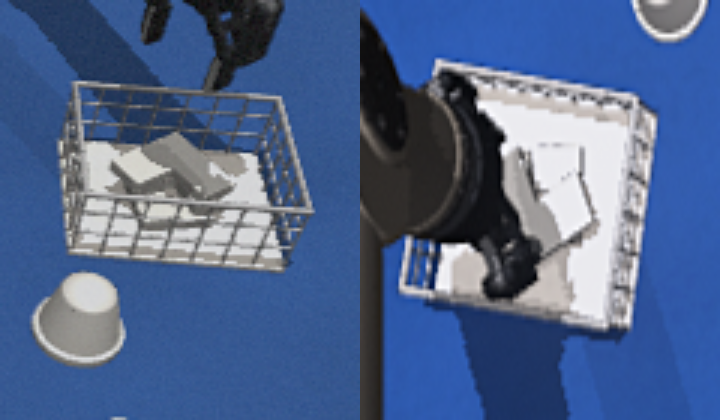

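All three Ls lie inside the basket, below the rim. Next is the square cover.

```bash
python3 -m pendant '[[0,0,0,-0.95,0.7],[0,0,0,-0.95,0.7],[0,0,0,-0.95,0.7],[0,0,0,-0.9,0.7],[-0.7,-0.65,0,0,0.7],[-0.75,-0.7,0,0,0.7],[-0.75,-0.7,0,0,0.7],[-0.75,-0.7,0,0,0.7],[-0.75,-0.7,0,0,0.7],[-0.75,-0.7,0,0,0.7],[0,0,0.7,0,0.7],[0,0,0.6,0,0.7]]' >/dev/null; python3 -m pendant '[[0,0,0,0,0.7],[0,0,0,0,0.7]]' >/dev/null;  python3 plan.py 454.2 61.8 21 47
```

```text
t 26.2 tcp [451.8  67.8 106.9] phi 47.0 j [-0.92  0.32  0.79  2.15 -0.31  0.8   0.89] F [ 0.9  0.5 -0.1] gap 0.849 ff 0.0 tilt 0.14
turn units 0.00 (alt -45.0) then shift units [-0.117 -0.054  1.718]
```

```bash
python3 -m pendant '[[-0.12,-0.05,0.5,0,0.7],[0,0,0.6,0,0.7],[0,0,0.4,0,0.7],[0,0,0.2,0,0.7],[0,0,0,0,0.7],[0,0,0,0,0.7]]' >/dev/null;  python3 plan.py 454.2 61.8 21 47;  python3 -m pendant '[[0,0,0,0,-1],[0,0,0,0,-1],[0,0,0,0,-1],[0,0,0,0,-1],[0,0,0,0,-1]]'; python3 -m pendant '[[0,0,-0.4,0,-1],[0,0,-0.7,0,-1],[0,0,-0.7,0,-1],[0,0,-0.7,0,-1],[0,0,-0.5,0,-1],[0,0,0,0,-1]]'|tail -3;python3 plan.py 672 95 180 11.5
```

```text
t 26.9 tcp [456.1  62.6  23.4] phi 47.1 j [-0.77  0.48  0.65  2.19 -0.5   0.62  1.06] F [-0.2 -0.2  0.4] gap 0.849 ff 0.0 tilt 0.12
turn units 0.01 (alt -45.0) then shift units [ 0.017 -0.037  0.048]
time: 27.35
tcp_pos: [456.2, 62.6, 24.1]
tool_rot: [[-0.732, 0.682, 0.002], [0.682, 0.732, 0.002], [-0.0, 0.003, -1.0]]
force: [-2.9, 0.5, 10.6]
finger_gap: 0.677
finger_force: 61.6
force: [-0.3, 0.3, -1.4]
finger_gap: 0.67
finger_force: 65.1
t 27.9 tcp [457.6  62.8 175.9] phi 47.0 j [-1.01  0.2   0.88  2.08 -0.19  0.94  0.8 ] F [-0.3  0.3 -1.4] gap 0.670 ff 65.1 tilt 0.49
turn units 8.89 (alt -45.0) then shift units [-0.223  4.33  -0.082]
```

```bash
python3 -m pendant '[[0,0,0,0.99,-1],[0,0,0,0.99,-1],[0,0,0,0.99,-1],[0,0,0,0.99,-1],[0,0,0,0.99,-1],[0,0,0,0.99,-1],[0,0,0,0.99,-1],[0,0,0,0.99,-1],[0,0,0,0.99,-1],[0,0,0,0,-1],[0,0,0,0,-1]]' >/dev/null; python3 -m pendant '[[0,0.7,0,0,-1],[0,0.7,0,0,-1],[0,0.7,0,0,-1],[0,0.7,0,0,-1],[0,0.7,0,0,-1],[0,0.7,0,0,-1],[0,0,0,0,-1],[0,0,0,0,-1]]' |tail -2;  python3 plan.py 672 95 125 11.5
```

```text
finger_gap: 0.674
finger_force: 65.1
t 29.9 tcp [660.7 103.4 171.2] phi 11.4 j [-0.77  0.64  0.83  1.59 -0.51  1.14  0.38] F [-0.4 -0.6 -0.8] gap 0.674 ff 65.1 tilt 0.12
turn units -0.02 (alt +45.0) then shift units [-0.21   0.188  0.924]
```

```bash
python3 -m pendant '[[-0.21,0.19,0,0,-1],[0,0,0.4,0,-1],[0,0,0.4,0,-1],[0,0,0.12,0,-1],[0,0,0,0,-1],[0,0,0,0,-1]]' |tail -2;  python3 plan.py 672 95 125 11.5
python3 - <<'E'
from h import *
im,d=snap('scene'); np.save('s5.npy',d);cv2.imwrite('s5raw.png',im)
it,dt=snap('top'); cv2.imwrite('t5raw.png',it)
cv2.imwrite('pics/s5.png',np.hstack([cv2.resize(im[140:260,240:340],None,fx=4,fy=4,interpolation=cv2.INTER_CUBIC),cv2.resize(it[120:220,180:280],None,fx=4,fy=4.8,interpolation=cv2.INTER_CUBIC)]))
E
```

```text
finger_gap: 0.67
finger_force: 65.1
t 30.4 tcp [672.7  94.9 127.3] phi 11.4 j [-0.72  0.7   0.79  1.6  -0.55  1.08  0.42] F [ 0.5 -1.5 -1.2] gap 0.670 ff 65.1 tilt 0.08
turn units -0.03 (alt +45.0) then shift units [ 0.005 -0.014  0.046]
```

View pics/s5.png

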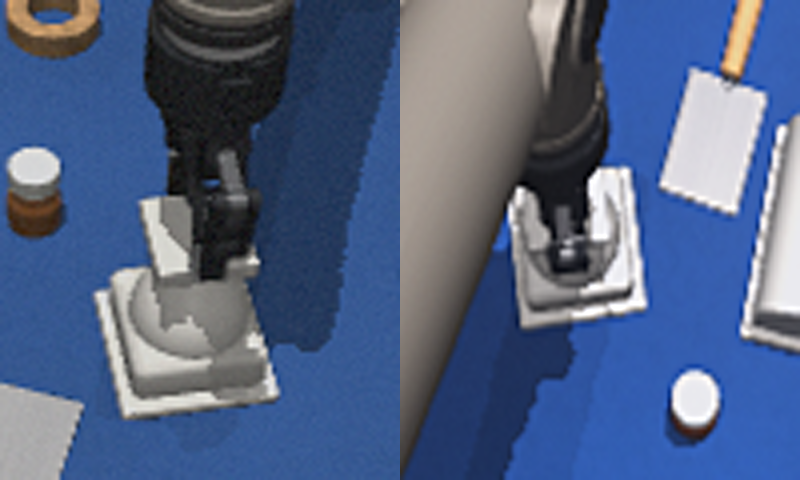

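Scene half: the cover is held above the dome, its near edge running from crop (160,283) to (258,272). Next I'll measure it with depth.

```bash
cat > held.py <<'E'
import sys
from h import *
def pts(n,im,d,c,z0,z1,r=60):
    P=world(n,d);h=cv2.cvtColor(im,cv2.COLOR_BGR2HSV)
    m=(P[...,2]>z0)&(P[...,2]<z1)&(np.hypot(P[...,0]-c[0],P[...,1]-c[1])<r)&(h[...,2]>105)&(d>0)
    return P[m]
E
python3 - <<'E'
from held import *
np.set_printoptions(suppress=True,precision=1)
im=cv2.imread('s5raw.png');d=np.load('s5.npy')
p=pts('scene',im,d,(672,96),95,130)
a=np.radians(11.4);y=np.array([np.cos(a),np.sin(a)]);x=np.array([-y[1],y[0]])
q=(p[:,:2]-[672.1,96.4]); u=q@y;v=q@x
print(len(p)); print('z hist',np.histogram(p[:,2],np.arange(95,131,3)))
print('along close',np.percentile(u,[0,2,50,90,95,98,100]));print('across',np.percentile(v,[0,1,2,50,98,99,100]))
print(ray('scene',[[280,210.7],[304.5,208.5]],103))
E
```

```text
247
z hist (array([  0,   0,   0,   2,   7,  10,  37, 157,  33,   0,   1]), array([ 95,  98, 101, 104, 107, 110, 113, 116, 119, 122, 125, 128]))
along close [-30.4 -27.3   2.5  28.6  29.4  30.6  31.9]
across [-29.9 -29.7 -29.6 -17.4  26.8  28.2  29.4]
[[702.6  75.4 103. ]
 [693.2 133.  103. ]]
```

Centred to within about 1 mm. Lowering with force checks.

```bash
python3 -m pendant '[[0,0,0.2,0,-1],[0,0,0.2,0,-1],[0,0,0.06,0,-1],[0,0,0,0,-1],[0,0,0,0,-1]]' >/dev/null;  python3 plan.py 672 95 101 11.5; python3 -m pendant '[[0,0,0.02,0,-1],[0,0,0,0,-1],[0,0,0,0,-1]]'>/dev/null;  python3 plan.py 672 95 101 11.5
```

```text
t 31.1 tcp [672.3  95.2 103.1] phi 11.4 j [-0.71  0.72  0.78  1.61 -0.57  1.04  0.43] F [ 0.2  0.2 -1.1] gap 0.671 ff 65.1 tilt 0.02
turn units -0.03 (alt +45.0) then shift units [-0.002 -0.006  0.043]
t 31.4 tcp [672.4  95.3 102.4] phi 11.4 j [-0.71  0.72  0.78  1.62 -0.57  1.04  0.43] F [ 0.1  0.6 -1.8] gap 0.672 ff 65.1 tilt 0.02
turn units -0.03 (alt +45.0) then shift units [-0.004 -0.008  0.029]
```

```bash
python3 -m pendant '[[0,0,0.02,0,-1],[0,0,0,0,-1],[0,0,0,0,-1]]'>/dev/null;  python3 plan.py; python3 -m pendant '[[0,0,0.015,0,-1],[0,0,0,0,-1],[0,0,0,0,-1]]'>/dev/null;  python3 plan.py
```

```text
t 31.6 tcp [672.3  95.3 101.4] phi 11.4 j [-0.71  0.72  0.78  1.62 -0.57  1.04  0.43] F [-0.2  0.2 -0.8] gap 0.672 ff 65.2 tilt 0.01
t 31.9 tcp [672.4  95.2 101.1] phi 11.4 j [-0.71  0.73  0.77  1.62 -0.57  1.04  0.43] F [-2.1  0.2  5.3] gap 0.672 ff 65.8 tilt 0.02
```

```bash
python3 -m pendant '[[0,0,0,0,0.4],[0,0,0,0,0.5],[0,0,0,0,0.6],[0,0,0,0,0.7],[0,0,0,0,0.7],[0,0,-0.3,0,0.7],[0,0,-0.7,0,0.7],[0,0,-0.8,0,0.7],[0,0,0,0,0.7]]' >/dev/null; python3 plan.py
python3 - <<'E'
from held import *
np.set_printoptions(suppress=True,precision=2)
for n,c in(('scene',(672.1,96.4)),('top',(672,93.9))):
    im,d=snap(n,n+'6.png'); np.save(n+'6.npy',d)
    p=pts(n,im,d,c,84,100,50);A=np.c_[p[:,:2]-c,np.ones(len(p))]
    k=(np.abs(p[:,2]-np.median(p[:,2]))<5); s=np.linalg.lstsq(A[k],p[k,2],rcond=None)[0]
    r=cv2.minAreaRect(p[k,:2].astype(np.float32))
    print(n,len(p),'slope deg',np.degrees(s[:2]),'z',s[2],'off',np.array(r[0])-c,r[1],r[2])
E
```

```text
t 32.9 tcp [676.2  94.3 198.2] phi 11.4 j [-0.75  0.63  0.84  1.53 -0.5   1.19  0.38] F [ 1.3 -1.5 -0.1] gap 0.849 ff 0.0 tilt 0.70
scene 493 slope deg [ 0.98 -1.14] z 91.6360867915342 off [0.62 0.58] (61.75920104980469, 59.60909652709961) 9.810399055480957
top 189 slope deg [ 2.37 -0.99] z 91.56417921788521 off [-1.87  0.83] (59.73377227783203, 59.664772033691406) 11.085165977478027
```

```bash
python3 plan.py 388 -195.8 120; python3 -m pendant '[[0,0,0,0,0.5],[0,0,0,0,0.5]]' >/dev/null; python3 plan.py 388 -195.8 120
```

```text
t 33.0 tcp [673.1  95.1 192.8] phi 11.4 j [-0.75  0.64  0.84  1.54 -0.5   1.18  0.38] F [-0.1 -0.1 -1.1] gap 0.852 ff 0.0 tilt 0.20
turn units -0.00 (alt +0.0) then shift units [-4.578 -6.738  1.455]
t 33.1 tcp [671.4  95.5 189.2] phi 11.4 j [-0.75  0.64  0.84  1.54 -0.5   1.18  0.38] F [ 0.4  0.5 -0.6] gap 0.755 ff 0.0 tilt 0.14
turn units -0.00 (alt +0.0) then shift units [-4.591 -6.707  1.385]
```

```bash
python3 -m pendant '[[-0.45,-0.67,0,0,0.5],[-0.45,-0.67,0,0,0.5],[-0.45,-0.67,0,0,0.5],[-0.45,-0.67,0,0,0.5],[-0.45,-0.67,0,0,0.5],[-0.45,-0.67,0,0,0.5],[-0.45,-0.67,0,0,0.5],[-0.45,-0.67,0,0,0.5],[-0.45,-0.67,0,0,0.5],[-0.45,-0.67,0,0,0.5],[0,0,0,0,0.5],[0,0,0,0,0.5]]' >/dev/null;python3 plan.py 388 -195.8 100
python3 - <<'E'
from h import *
for n in('scene','top'):
  i,_=snap(n)
  for ce,a,w,r,m in blobs(n,i): 
    if 360<r[0][0]<560 and a<800 and r[0][1]<-100: print(n,np.round(ce),np.round(r[0],1),np.round(r[1]),round(r[2],1))
E
```

```text
t 34.4 tcp [ 387.6 -191.5  190.2] phi 11.3 j [-0.68  0.13  1.13  2.12 -0.14  0.97  0.72] F [ 1.   1.4 -0.5] gap 0.749 ff 0.0 tilt 0.07
turn units -0.00 (alt +0.0) then shift units [-0.085 -0.009  1.805]
scene [134. 148.] [ 404.7 -356.6] [ 51. 134.] 66.4
scene [188. 145.] [ 389.5 -195.9] [49. 48.] 57.6
top [326. 243.] [ 461.9 -239.5] [30. 15.] 3.5
top [311. 267.] [ 386.4 -193.5] [49. 38.] 10.3
```

```bash
python3 -m pendant '[[-0.085,0,0.7,0,0.5],[0,0,0.8,0,0.5],[0,0,0.8,0,0.5],[0,0,0.6,0,0.5],[0,0,0.35,0,0.5],[0,0,0.15,0,0.5],[0,0,0,0,0.5],[0,0,0,0,0.5]]' >/dev/null;  python3 plan.py 388 -195.8 21
```

```text
t 35.2 tcp [ 390.1 -195.7   21. ] phi 11.4 j [-0.28  0.49  0.78  2.25 -0.61  0.62  1.15] F [-0.5  0.7 -0.2] gap 0.750 ff 0.0 tilt 0.07
turn units -0.00 (alt +0.0) then shift units [ 0.005 -0.041  0.   ]
```

```bash
python3 -m pendant '[[0,-0.04,0,0,0.5],[0,0,0,0,-1],[0,0,0,0,-1],[0,0,0,0,-1],[0,0,0,0,-1],[0,0,0,0,-1],[0,0,0,0,-1]]'|grep -v rot; python3 -m pendant '[[0,0,-0.4,0,-1],[0,0,-0.7,0,-1],[0,0,-0.7,0,-1],[0,0,-0.7,0,-1],[0,0,-0.5,0,-1],[0,0,0,0,-1]]'|tail -2;python3 plan.py 608 282.5 165
```

```text
time: 35.95
tcp_pos: [387.7, -196.1, 21.9]
force: [-2.8, 1.1, 13.0]
finger_gap: 0.556
finger_force: 59.5
finger_gap: 0.55
finger_force: 62.3
t 36.5 tcp [ 389.4 -196.7  173.4] phi 11.4 j [-0.65  0.19  1.15  2.14 -0.23  0.93  0.82] F [ 0.7  0.2 -0.3] gap 0.550 ff 62.3 tilt 0.44
turn units -0.00 (alt +0.0) then shift units [8.528 6.184 0.167]
```

```bash
python3 -m pendant '[[0.71,0.515,0,0,-1],[0.71,0.515,0,0,-1],[0.71,0.515,0,0,-1],[0.71,0.515,0,0,-1],[0.71,0.515,0,0,-1],[0.71,0.515,0,0,-1],[0.71,0.515,0,0,-1],[0.71,0.515,0,0,-1],[0.71,0.515,0,0,-1],[0.71,0.515,0,0,-1],[0.71,0.515,0,0,-1],[0.71,0.515,0,0,-1]]' >/dev/null; python3 -m pendant '[[0,0,0,0,-1],[0,0,0,0,-1]]' >/dev/null;python3 plan.py 608 282.5 112
```

```text
t 38.0 tcp [605.2 283.3 168.3] phi 11.5 j [-1.06  0.65  0.85  1.59 -0.53  1.15  0.11] F [-0.5 -1.2 -0.1] gap 0.551 ff 62.4 tilt 0.18
turn units -0.00 (alt +0.0) then shift units [-0.027  0.053  1.127]
```

```bash
python3 -m pendant '[[-0.03,0.05,0.3,0,-1],[0,0,0.4,0,-1],[0,0,0.3,0,-1],[0,0,0.13,0,-1],[0,0,0,0,-1],[0,0,0,0,-1]]' |tail -2;  python3 plan.py 608 282.5 86.8
python3 - <<'E'
from held import *
np.set_printoptions(suppress=True,precision=1)
s=env.read_state();z=s['tcp_pos'][2]
for n,c in(('scene',(607.3,283.9)),('top',(608.8,281.4))):
    im,d=snap(n,n+'7.png')
    p=pts(n,im,d,c,z-20,z-2,45);a=np.radians(11.4);y=np.array([np.cos(a),np.sin(a)]);x=np.array([-y[1],y[0]])
    q=p[:,:2]-c;u=q@y;v=q@x
    print(n,len(p),np.percentile(p[:,2],[5,50,90]),'along',np.percentile(u,[0,1,50,99,100]),'across',np.percentile(v,[0,1,50,99,100]))
    # circle fit to hull
    h=cv2.convexHull(q.astype(np.float32))[:,0]
    from scipy.optimize import least_squares
    r=least_squares(lambda t:np.hypot(*(h-t).T)-25,[0,0],loss='soft_l1');print('circle off',r.x,np.std(r.fun))
E
```

```text
finger_gap: 0.55
finger_force: 62.4
t 38.5 tcp [609.1 281.3 114.4] phi 11.4 j [-1.03  0.71  0.81  1.63 -0.57  1.06  0.15] F [-0.3 -0.6 -0. ] gap 0.550 ff 62.4 tilt 0.04
turn units -0.00 (alt +0.0) then shift units [ 0.027 -0.016  0.551]
scene 132 [103.3 106.8 108.6] along [-22.2 -22.1  -1.8  21.9  22.5] across [-26.3 -26.1 -13.1   9.5  19.9]
circle off [ 2.1 -1. ] 0.5099173146316162
top 85 [100.8 106.7 110. ] along [-21.1 -20.8  -0.5  18.2  18.4] across [-25.9 -25.8 -15.8  -5.7  -4.8]
circle off [-1.2 -0.1] 4.817133280919352
```

```bash
python3 -m pendant '[[0.03,-0.027,0.2,0,-1],[0,0,0.2,0,-1],[0,0,0.1,0,-1],[0,0,0,0,-1],[0,0,0,0,-1],[0,0,0,0,-1]]' |tail -2;  python3 plan.py 607.5 282.5 86.8;python3 -m pendant '[[0,0,0.02,0,-1],[0,0,0,0,-1],[0,0,0,0,-1]]' >/dev/null;  python3 plan.py 607.5 282.5 86.8
```

```text
finger_gap: 0.551
finger_force: 62.6
t 39.2 tcp [607.3 282.7  89.2] phi 11.4 j [-1.03  0.73  0.79  1.65 -0.6   1.02  0.16] F [-0.3  0.4  0. ] gap 0.551 ff 62.6 tilt 0.03
turn units -0.00 (alt +0.0) then shift units [-0.005  0.003  0.048]
t 39.5 tcp [607.1 282.9  88.1] phi 11.4 j [-1.02  0.74  0.79  1.65 -0.6   1.01  0.16] F [ 0.1 -0.3 -0.6] gap 0.556 ff 62.6 tilt 0.00
turn units -0.00 (alt +0.0) then shift units [-0.009  0.006  0.026]
```

```bash
python3 -m pendant '[[0,0,0.018,0,-1],[0,0,0,0,-1],[0,0,0,0,-1]]' >/dev/null;  python3 plan.py ;python3 -m pendant '[[0,0,0.01,0,-1],[0,0,0,0,-1],[0,0,0,0,-1]]' >/dev/null;  python3 plan.py
```

```text
t 39.9 tcp [607.1 282.8  87.1] phi 11.4 j [-1.02  0.74  0.79  1.65 -0.6   1.01  0.16] F [-1.4  0.3 -0.3] gap 0.556 ff 62.6 tilt 0.01
t 40.1 tcp [607.1 282.9  86.9] phi 11.4 j [-1.02  0.74  0.79  1.65 -0.6   1.01  0.16] F [-1.  -0.2  3.1] gap 0.550 ff 62.8 tilt 0.01
```

```bash
python3 -m pendant '[[0,0,0,0,0.2],[0,0,0,0,0.3],[0,0,0,0,0.4],[0,0,0,0,0.5],[0,0,0,0,0.5],[0,0,-0.3,0,0.5],[0,0,-0.7,0,0.5],[0,0,-0.8,0,0.5],[0,0,0,0,0.5]]' >/dev/null
cat > chk.py <<'E'
from held import *
np.set_printoptions(suppress=True,precision=2)
S={'square':((672.1,96.4),(672,93.9),91,50),'small':((607.3,283.9),(608.8,281.4),79,40),'long':((683.7,-91.5),(685.5,-94.5),87,85)}
for n in('scene','top'):
    im,d=snap(n,n+'8.png')
    for k,v in S.items():
        if k in sys.argv[1:]:
            c=v[n=='top'];p=pts(n,im,d,c,v[2]-7,v[2]+9,v[3])
            if len(p)<20: print(n,k,'few');continue
            kk=np.abs(p[:,2]-np.median(p[:,2]))<6;A=np.c_[p[:,:2]-c,np.ones(len(p))]
            s=np.linalg.lstsq(A[kk],p[kk,2],rcond=None)[0];r=cv2.minAreaRect(p[kk,:2].astype(np.float32))
            print(n,k,len(p),'slope',np.degrees(s[:2]),'z %.1f'%s[2],'off',np.array(r[0])-c,np.array(r[1]),'%.1f'%r[2])
E
python3 chk.py square small; python3 plan.py 403 -357.5 120 66.2
```

```text
scene square 514 slope [ 0.66 -1.35] z 91.4 off [0.16 0.88] [63.96 60.27] 11.3
scene small 238 slope [ 1.35 -1.  ] z 79.4 off [ 0.14 -0.31] [49.74 46.37] 11.9
top square 400 slope [ 1.11 -1.45] z 91.5 off [-1.    1.07] [60.27 59.81] 11.1
top small 185 slope [3.47 0.  ] z 79.5 off [-2.35 -4.01] [49.19 40.72] 13.1
t 41.1 tcp [608.  282.9 178.8] phi 11.4 j [-1.06  0.65  0.86  1.58 -0.52  1.16  0.11] F [-0.2  1.   0.2] gap 0.750 ff 0.0 tilt 0.19
turn units -13.71 (alt +45.0) then shift units [ -1.418 -13.373   1.175]
```

```bash
python3 -m pendant '[[0,0,0,-1,0.5],[0,0,0,-1,0.5],[0,0,0,-1,0.5],[0,0,0,-1,0.5],[0,0,0,-1,0.5],[0,0,0,-1,0.5],[0,0,0,-1,0.5],[0,0,0,-1,0.5],[0,0,0,-1,0.5],[0,0,0,-1,0.5],[0,0,0,-1,0.5],[0,0,0,-1,0.5]]' >/dev/null; python3 -m pendant '[[0,0,0,-0.85,0.5],[0,0,0,-0.85,0.5],[0,-0.5,0,0,0.5],[-0.1,-0.9,0,0,0.5],[-0.1,-0.9,0,0,0.5],[-0.1,-0.9,0,0,0.5],[-0.1,-0.9,0,0,0.5],[-0.1,-0.9,0,0,0.5],[-0.1,-0.9,0,0,0.5],[-0.1,-0.9,0,0,0.5],[0,0,0,0,0.5]]' >/dev/null;python3 plan.py 403.1 -357.4 150 66.2
```

```text
t 43.5 tcp [498.3 -49.3 176.2] phi 65.6 j [-0.65  0.28  0.78  1.99 -0.23  0.97  1.39] F [ 0.5  0.  -0.7] gap 0.753 ff 0.0 tilt 0.20
turn units -0.16 (alt +45.0) then shift units [-0.745 -6.406  0.524]
```

```bash
python3 -m pendant '[[0,0,0,-0.16,0.5],[-0.1,-0.8,0,0,0.5],[-0.1,-0.8,0,0,0.5],[-0.1,-0.8,0,0,0.5],[-0.1,-0.8,0,0,0.5],[-0.1,-0.8,0,0,0.5],[-0.1,-0.8,0,0,0.5],[-0.1,-0.8,0,0,0.5],[-0.05,-0.8,0,0,0.5],[0,0,0,0,0.5],[0,0,0,0,0.5]]' >/dev/null; python3 plan.py 403.1 -357.4 21 66.2
python3 - <<'E'
from h import *
for n in('scene','top'):
  i,_=snap(n)
  for ce,a,w,r,m in blobs(n,i): 
    if 360<r[0][0]<560 and a<800 and r[0][1]<-100: print(n,np.round(ce),np.round(r[0],1),np.round(r[1]),round(r[2],1))
E
```

```text
t 44.5 tcp [ 410.8 -350.8  176. ] phi 66.8 j [-0.04  0.38  0.83  1.9  -0.33  1.01  2.11] F [ 0.9 -0.1 -0.5] gap 0.750 ff 0.0 tilt 0.07
turn units 0.16 (alt -45.0) then shift units [ 0.088 -0.184  3.1  ]
scene [134. 148.] [ 404.8 -356.7] [ 51. 133.] 66.4
top [443. 234.] [ 511.7 -595.2] [ 7. 91.] 36.3
top [363. 270.] [ 402.2 -358.8] [ 51. 132.] 66.3
```

```bash
python3 -m pendant '[[0.09,-0.18,0.5,0.1,0.5],[0,0,0.7,0,0.5],[0,0,0.7,0,0.5],[0,0,0.6,0,0.5],[0,0,0.35,0,0.5],[0,0,0.22,0,0.5],[0,0,0,0,0.5],[0,0,0,0,0.5]]' >/dev/null;  python3 plan.py 403.1 -357.4 21 66.2
```

```text
t 45.5 tcp [ 403.7 -357.5   23.7] phi 66.5 j [ 0.13  0.59  0.66  2.01 -0.55  0.72  2.29] F [-0.1  1.   0.5] gap 0.748 ff 0.0 tilt 0.06
turn units 0.08 (alt -45.0) then shift units [ 0.012 -0.003  0.055]
```

```bash
python3 -m pendant '[[0,0,0.07,0,0.5],[0,0,0,0,0.5],[0,0,0,0,-1],[0,0,0,0,-1],[0,0,0,0,-1],[0,0,0,0,-1],[0,0,0,0,-1],[0,0,0,0,-1]]'|grep -v rot; python3 -m pendant '[[0,0,-0.4,0,-1],[0,0,-0.7,0,-1],[0,0,-0.7,0,-1],[0,0,-0.7,0,-1],[0,0,-0.5,0,-1],[0,0,0,0,-1]]'|tail -2;python3 plan.py 684.6 -93.2 170 81.2
```

```text
time: 46.25
tcp_pos: [403.2, -357.9, 20.6]
force: [-0.4, 1.5, 5.5]
finger_gap: 0.562
finger_force: 62.2
finger_gap: 0.56
finger_force: 63.3
t 46.9 tcp [ 404.2 -359.6  173.1] phi 66.4 j [-0.03  0.38  0.84  1.91 -0.34  0.99  2.13] F [-0.1 -0.2 -1.8] gap 0.560 ff 63.3 tilt 0.42
turn units -3.70 (alt +45.0) then shift units [-4.726  6.124  0.062]
```

```bash
python3 -m pendant '[[0,0,0,-0.93,-1],[0,0,0,-0.93,-1],[0,0,0,-0.93,-1],[0,0,0,-0.93,-1],[0,0,0,0,-1],[0,0,0,0,-1]]'|tail -2; python3 plan.py 686 -93.2 170 81.2
python3 - <<'E'
from h import *
np.set_printoptions(suppress=True,precision=1)
a=np.radians(-8.84);U=np.array([np.cos(a),np.sin(a)]);V=np.array([-U[1],U[0]])
for n in('top','scene'):
    im=cv2.imread('pics/'+n+'0.png');h=cv2.cvtColor(im,cv2.COLOR_BGR2HSV);d=np.load(n+'0.npy');P=world(n,d)
    q=P[...,:2]-[686,-94];u=q@U;v=q@V;w=(h[...,1]<90)&(h[...,2]>90)&(abs(u)<90)&(abs(v)<55)&(d>0)
    for z0,z1 in((3,14),(14,40),(40,60),(60,80)):
        k=w&(P[...,2]>z0)&(P[...,2]<z1); print(n,z0,k.sum(),'u',np.percentile(u[k],[0,1,2,98,99,100]),'v',np.percentile(v[k],[0,1,99,100]))
    k=w&(P[...,2]>66)   # ridge strip: per-end pixel position
    for lo,hi in((-6,6),):
        kk=k&(abs(v)<8); print(n,'ridge u',u[kk].min(),u[kk].max(),'z at ends',P[...,2][kk&(u<u[kk].min()+6)].mean(),P[...,2][kk&(u>u[kk].max()-6)].mean())
E
```

```text
finger_gap: 0.563
finger_force: 63.2
t 47.5 tcp [ 402.1 -357.3  168.8] phi 81.2 j [ 0.02  0.37  0.78  1.91 -0.31  0.99  2.36] F [ 0.4  1.  -1.5] gap 0.563 ff 63.2 tilt 0.09
turn units 0.01 (alt -45.0) then shift units [-4.802  6.089 -0.025]
top 3 218 u [-74.5 -74.3 -74.   70.8  72.7  73.8] v [-45.9 -45.4  41.7  41.9]
top 14 30 u [-72.  -71.8 -71.6  56.7  57.6  58.5] v [-40.9 -40.7  38.7  38.8]
top 40 190 u [-67.1 -66.7 -65.9  62.9  63.2  65.5] v [-36.  -36.   35.   35.1]
top 60 792 u [-68.  -66.7 -65.8  64.5  65.9  68.1] v [-29.9 -28.2  27.9  30. ]
top ridge u -67.40921617945719 67.0077305939214 z at ends 71.88529256520322 73.67039535565738
scene 3 304 u [-72.9 -69.  -64.1  76.5  76.9  77.5] v [-46.8 -39.5  45.   45.1]
scene 14 192 u [-61.5 -60.8 -52.3  70.9  71.   71.8] v [-36.1 -32.4  38.6  42.3]
scene 40 353 u [-62.6 -60.9 -59.7  69.9  70.2  71.1] v [-31.2 -30.8  37.2  37.6]
scene 60 1042 u [-65.4 -63.7 -62.1  68.9  69.4  70.2] v [-26.7 -25.1  30.3  33.2]
scene ridge u -65.19202076847318 70.06391695665069 z at ends 73.36969911112351 71.65000117505657
```

```bash
sed -i "s/((683.7,-91.5),(685.5,-94.5)/((688.4,-92.4),(685.7,-94.6)/" chk.py; python3 -m pendant '[[-0.48,0.61,0,0,-1],[-0.48,0.61,0,0,-1],[-0.48,0.61,0,0,-1],[-0.48,0.61,0,0,-1],[-0.48,0.61,0,0,-1],[-0.48,0.61,0,0,-1],[-0.48,0.61,0,0,-1],[-0.48,0.61,0,0,-1],[-0.48,0.61,0,0,-1],[-0.48,0.61,0,0,-1],[0,0,0,0,-1],[0,0,0,0,-1]]'|tail -2; python3 plan.py 687 -93.4 120 81.2
```

```text
finger_gap: 0.563
finger_force: 63.2
t 48.6 tcp [686.2 -91.  168.3] phi 81.4 j [-0.36  0.63  0.66  1.52 -0.41  1.13  1.8 ] F [-1.3 -0.2 -2.4] gap 0.563 ff 63.2 tilt 0.11
turn units 0.06 (alt -45.0) then shift units [-0.023 -0.046  0.965]
```

```bash
python3 -m pendant '[[-0.02,-0.045,0.4,0.06,-1],[0,0,0.4,0,-1],[0,0,0.17,0,-1],[0,0,0,0,-1],[0,0,0,0,-1],[0,0,0,0,-1]]' |tail -2;  python3 plan.py 687 -93.4 94 81.2
python3 - <<'E'
from held import *
np.set_printoptions(suppress=True,precision=1)
s=env.read_state();z=s['tcp_pos'][2];a=np.radians(-8.84);U=np.array([np.cos(a),np.sin(a)]);V=np.array([-U[1],U[0]])
for n,c in(('scene',(688.4,-92.4)),('top',(685.7,-94.6))):
    im,d=snap(n,n+'9.png')
    p=pts(n,im,d,c,z-20,z-1,85);q=p[:,:2]-c;u=q@U;v=q@V
    k=np.abs(p[:,2]-np.median(p[:,2]))<5;sl=np.linalg.lstsq(np.c_[u[k],v[k],np.ones(k.sum())],p[k,2],rcond=None)[0]
    print(n,len(p),np.percentile(p[:,2],[5,50,90]),'u',np.percentile(u,[0,1,50,99,100]),'v',np.percentile(v,[0,1,50,99,100]),'slope',np.degrees(sl[:2]),sl[2],cv2.minAreaRect(q.astype(np.float32)))
E
```

```text
finger_gap: 0.563
finger_force: 63.1
t 49.2 tcp [687.4 -95.5 122.5] phi 81.0 j [-0.34  0.67  0.63  1.56 -0.44  1.05  1.82] F [ 0.4 -0.1 -1.7] gap 0.563 ff 63.1 tilt 0.12
turn units -0.04 (alt +45.0) then shift units [0.013 0.04  0.569]
scene 727 [111.6 116.5 118.3] u [-65.2 -57.2  24.6  64.5  66. ] v [-30.5 -27.1  -4.9  21.5  22.5] slope [-0.1  0.1] 116.63867562264225 ((-0.2639198303222656, -4.068164825439453), (52.742591857910156, 131.26856994628906), 81.017333984375)
top 12 [112.3 117.3 119.1] u [-63.9 -63.9 -57.6 -46.7 -46.3] v [-27.3 -27.2 -25.1 -22.  -21.9] slope [ 6.  39.1] 140.25355377886902 ((-58.213645935058594, -16.151031494140625), (4.673572540283203, 17.46444320678711), 74.587158203125)
```

```bash
python3 -m pendant '[[0,0.06,0.2,-0.04,-1],[0,0,0.2,0,-1],[0,0,0.1,0,-1],[0,0,0,0,-1],[0,0,0,0,-1],[0,0,0,0,-1]]' |tail -2;  python3 plan.py 687 -92.4 94 81.2
python3 - <<'E'
from held import *
np.set_printoptions(suppress=True,precision=1)
s=env.read_state();z=s['tcp_pos'][2];a=np.radians(-8.84);U=np.array([np.cos(a),np.sin(a)]);V=np.array([-U[1],U[0]])
for n,c in(('scene',(688.4,-92.4)),):
    im,d=snap(n,n+'9.png')
    p=pts(n,im,d,c,z-12,z-1,85);q=p[:,:2]-c;u=q@U;v=q@V
    print(n,len(p),np.percentile(p[:,2],[5,50,90]),'u',np.percentile(u,[0,1,50,99,100]),'v',np.percentile(v,[0,1,2,50,98,99,100]),cv2.minAreaRect(q.astype(np.float32)))
E
```

```text
finger_gap: 0.566
finger_force: 63.2
t 50.0 tcp [687.3 -92.2  96.4] phi 81.2 j [-0.34  0.7   0.62  1.58 -0.45  1.01  1.83] F [-0.4  0.5 -2.1] gap 0.566 ff 63.2 tilt 0.03
turn units 0.00 (alt -45.0) then shift units [ 0.005 -0.004  0.047]
scene 672 [87.8 90.4 92.1] u [-66.1 -56.7  21.5  63.7  65.5] v [-26.1 -23.8 -23.2  -1.9  23.9  24.4  25. ] ((-0.37723541259765625, -0.6265220642089844), (51.021690368652344, 131.46568298339844), 81.4722900390625)
```

```bash
python3 -m pendant '[[0,0,0.03,0,-1],[0,0,0,0,-1],[0,0,0,0,-1]]' >/dev/null;  python3 plan.py ;python3 -m pendant '[[0,0,0.018,0,-1],[0,0,0,0,-1],[0,0,0,0,-1]]' >/dev/null;  python3 plan.py;python3 -m pendant '[[0,0,0.012,0,-1],[0,0,0,0,-1],[0,0,0,0,-1]]' >/dev/null;  python3 plan.py
```

```text
t 50.3 tcp [687.1 -91.9  94.6] phi 81.2 j [-0.33  0.7   0.62  1.58 -0.46  1.01  1.83] F [ 0.2  0.3 -1.6] gap 0.559 ff 63.2 tilt 0.00
t 50.6 tcp [687.2 -91.9  93.7] phi 81.2 j [-0.33  0.7   0.62  1.58 -0.46  1.01  1.83] F [-0.1 -0.1 -1.7] gap 0.564 ff 63.3 tilt 0.01
t 50.9 tcp [687.2 -92.   93.7] phi 81.2 j [-0.33  0.7   0.62  1.58 -0.46  1.01  1.83] F [-1.7  0.9  2.9] gap 0.564 ff 63.6 tilt 0.01
```

Contact. Releasing, retracting and checking.

```bash
python3 -m pendant '[[0,0,0,0,0.2],[0,0,0,0,0.3],[0,0,0,0,0.4],[0,0,0,0,0.5],[0,0,0,0,0.5],[0,0,-0.3,0,0.5],[0,0,-0.7,0,0.5],[0,0,-0.8,0,0.5],[0,0,-0.8,0,0.5],[0,0,0,0,0.5]]' >/dev/null; python3 plan.py 480 -350 220; python3 chk.py long square small
```

```text
t 51.9 tcp [690.7 -93.9 231.6] phi 81.2 j [-0.37  0.58  0.69  1.46 -0.38  1.23  1.78] F [ 0.1 -0.3  0.5] gap 0.748 ff 0.0 tilt 0.77
turn units -0.00 (alt +0.0) then shift units [ 3.382 -5.707  0.233]
scene square 517 slope [-0.04 -1.43] z 91.4 off [-0.51  0.92] [64.6  60.53] 10.4
scene small 249 slope [ 0.14 -1.19] z 79.2 off [0.75 0.29] [48.09 49.07] 3.9
scene long 892 slope [-0.22  0.06] z 87.9 off [-0.78  0.87] [ 50.8  130.85] 80.8
top square 399 slope [ 1.67 -1.  ] z 91.8 off [-0.83  0.93] [60.43 59.6 ] 10.4
top small 221 slope [ 4.06 -0.9 ] z 79.3 off [-3.69  0.18] [47.1  48.27] 45.3
top long few
```

```bash
python3 -m pendant '[[0.4,-0.7,0,0,0.5],[0.4,-0.7,0,0,0.5],[0.4,-0.7,0,0,0.5],[0.4,-0.7,0,0,0.5],[0.4,-0.7,0,0,0.5],[0.4,-0.7,0,0,0.5],[0.4,-0.7,0,0,0.5],[0,0,0,0,0.5],[0,0,0,0,0.5],[0,0,0,0,0.5],[0,0,0,0,0.5],[0,0,0,0,0.5]]' >/dev/null;python3 plan.py; python3 chk.py long square small
python3 - <<'E'
import cv2,numpy as np
a=cv2.imread('pics/scene8.png');b=cv2.imread('pics/top8.png')
cv2.imwrite('pics/f1.png',np.vstack([cv2.resize(a[110:270,90:450],(792,352),interpolation=cv2.INTER_CUBIC),cv2.resize(b[135:285,60:410],(792,248))[:248]]))
E
```

```text
t 53.2 tcp [ 512.3 -311.4  222.8] phi 81.4 j [-0.1   0.42  0.76  1.71 -0.31  1.14  2.17] F [-0.2  0.8  0.8] gap 0.752 ff 0.0 tilt 0.03
scene square 513 slope [ 0.26 -1.45] z 91.4 off [0.67 1.12] [61.63 60.45] 10.0
scene small 248 slope [ 0.6  -0.47] z 79.1 off [-0.21 -0.19] [47.65 48.46] 81.1
scene long 898 slope [-0.23 -0.02] z 87.8 off [-1.02  0.36] [ 50.35 131.56] 81.4
top square 399 slope [ 1.79 -1.88] z 91.6 off [-1.16  0.95] [60.62 59.6 ] 10.9
top small 221 slope [ 4.41 -0.75] z 79.4 off [-3.66  0.47] [47.88 47.82] 50.9
top long 703 slope [-0.25 -0.78] z 87.9 off [-0.04  0.61] [ 50.09 130.72] 81.3
```

View pics/f1.png

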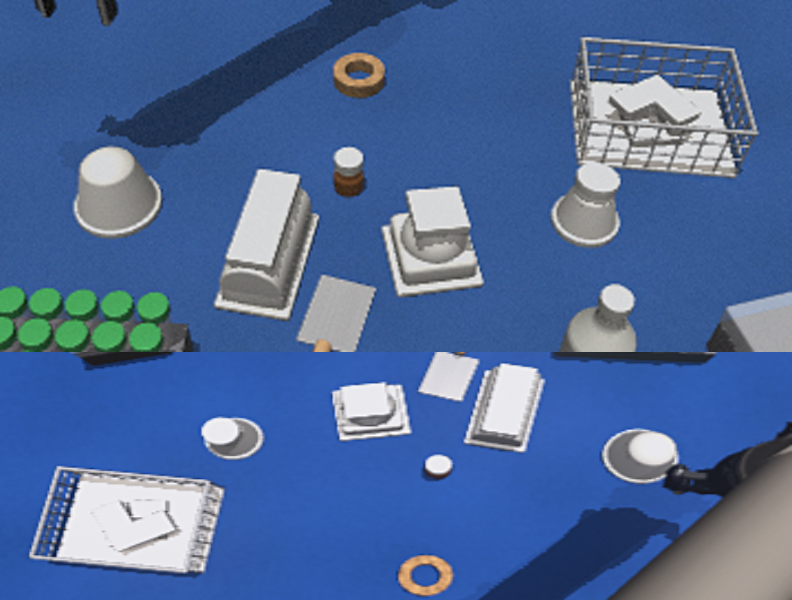

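Picture: all three covers sit on their dishes, with the Ls in the basket at px (655,100). The top-view offset of the small cover (-3.7 mm) may come from side-face pixels, so I'll check it.

Run:
```python
from held import *
np.set_printoptions(suppress=True,precision=2)
for n,c in(('scene',(607.3,283.9)),('top',(608.8,281.4))):
  Q=[]
  for i in range(6):
    im,d=snap(n);Q.append(d)
  d=np.median(Q,0).astype(np.float32)
  P=world(n,d);h=cv2.cvtColor(im,cv2.COLOR_BGR2HSV);R=np.hypot(P[...,0]-c[0],P[...,1]-c[1])<45
  print(n)
  for z0 in(74,76,77,78):
    p=P[R&(P[...,2]>z0)&(P[...,2]<86)];s=np.linalg.lstsq(np.c_[p[:,:2]-c,np.ones(len(p))],p[:,2],rcond=None)[0]
    q=cv2.minEnclosingCircle(p[:,:2].astype(np.float32));print(z0,len(p),'slope',np.degrees(s[:2]),'mean off',p[:,:2].mean(0)-c,'circ',np.array(q[0])-c,q[1])
  # reference: flat square cover/bench slope
  p=P[(np.hypot(P[...,0]-500,P[...,1]-150)<60)&(P[...,2]<8)];s=np.linalg.lstsq(np.c_[p[:,:2]-[500,150],np.ones(len(p))],p[:,2],rcond=None)[0];print('bench slope',np.degrees(s[:2]))
print(env.read_state()['time'])
```

```text
scene
74 241 slope [ 0.96 -0.55] mean off [ 1.8  -0.45] circ [-0.74  0.05] 24.853321075439453
76 229 slope [ 2.39 -0.86] mean off [ 0.92 -0.27] circ [-0.74  0.05] 24.853321075439453
77 223 slope [ 2.68 -0.88] mean off [ 0.74 -0.28] circ [-0.74  0.05] 24.853321075439453
78 201 slope [ 2.85 -1.01] mean off [ 1.45 -0.57] circ [-0.39  0.45] 24.755300521850586
bench slope [-0.07 -0.08]
top
74 221 slope [ 3.97 -0.76] mean off [-3.88 -0.2 ] circ [-3.22  0.27] 24.729711532592773
76 214 slope [ 3.47 -1.16] mean off [-3.35  0.05] circ [-3.06  0.22] 24.62519073486328
77 205 slope [ 3.21 -1.37] mean off [-2.74  0.17] circ [-3.05  0.31] 24.562406539916992
78 177 slope [ 2.78 -1.28] mean off [-1.22 -0.65] circ [-2.4   0.15] 24.117507934570312
bench slope [-0.1  -0.07]
53.9
```

The small cover really does sit about 1.5 mm towards -x, tilted about 3°. There is time, so I'll regrip it and shift it.

```bash
python3 -m pendant '[[0,0,0,1,0.5],[0,0,0,1,0.5],[0,0,0,1,0.5],[0,0,0,1,0.5],[0,0,0,1,0.5],[0,0,0,1,0.5],[0,0,0,1,0.5],[0,0,0,1,0.5],[0,0,0,1,0.5],[0,0,0,1,0.5],[0,0,0,1,0.5],[0,0,0,1,0.5]]' >/dev/null; python3 -m pendant '[[0,0,0,1,0.5],[0,0,0,1,0.5],[0,0,0,1,0.5],[0,0,0,1,0.5],[0,0,0,1,0.5],[0,0,0,1,0.5],[0,0,0,0,0.5],[0,0,0,0,0.5]]' >/dev/null; python3 plan.py 607 282.8 180
```

```text
t 55.9 tcp [ 511.5 -312.7  223.1] phi 9.3 j [-0.27  0.54  1.06  1.71 -0.51  1.19  1.09] F [-0.4 -0.2  0.7] gap 0.748 ff 0.0 tilt 0.01
turn units -0.00 (alt +0.0) then shift units [11.443  3.813  0.862]
```

```bash
python3 -m pendant '[[0.86,0.29,0,0,0.5],[0.86,0.29,0,0,0.5],[0.86,0.29,0,0,0.5],[0.86,0.29,0,0,0.5],[0.86,0.29,0,0,0.5],[0.86,0.29,0,0,0.5],[0.86,0.29,0,0,0.5],[0.86,0.29,0,0,0.5],[0.86,0.29,0,0,0.5],[0.86,0.29,0,0,0.5],[0.86,0.29,0,0,0.5],[0.86,0.29,0,0,0.5]]' >/dev/null; python3 -m pendant '[[0.86,0.29,0,0,0.5],[0,0,0,0,0.5],[0,0,0,0,0.5]]' >/dev/null; python3 plan.py 606.6 282.8 120
```

```text
t 57.4 tcp [607.6 270.7 222.5] phi 9.5 j [-1.15  0.68  1.06  1.55 -0.61  1.28  0.17] F [ 0.4 -1.1  0.3] gap 0.751 ff 0.0 tilt 0.07
turn units -0.00 (alt +0.0) then shift units [0.241 0.02  2.051]
```

```bash
python3 -m pendant '[[0.24,0.02,0,0,0.5],[0,0,0.6,0,0.5],[0,0,0.6,0,0.5],[0,0,0.5,0,0.5],[0,0,0.3,0,0.5],[0,0,0,0,0.5],[0,0,0,0,0.5],[0,0,0,0,0.5]]' >/dev/null; python3 plan.py 606.6 282.8 87.2
```

```text
t 58.2 tcp [608.1 281.1 124.9] phi 9.2 j [-1.12  0.78  0.99  1.63 -0.7   1.13  0.21] F [ 0.6 -0.5  0.4] gap 0.749 ff 0.0 tilt 0.16
turn units -0.00 (alt +0.0) then shift units [ 0.037 -0.024  0.754]
```

```bash
python3 -m pendant '[[0.037,-0.024,0.25,0,0.5],[0,0,0.25,0,0.5],[0,0,0.15,0,0.5],[0,0,0.08,0,0.5],[0,0,0,0,0.5],[0,0,0,0,0.5]]' >/dev/null; python3 plan.py 606.6 282.8 87.5
```

```text
t 58.8 tcp [605.7 282.7  86.7] phi 9.2 j [-1.11  0.81  0.95  1.66 -0.74  1.07  0.23] F [ 0.2 -0.1 -0.4] gap 0.745 ff 0.0 tilt 0.03
turn units -0.00 (alt +0.0) then shift units [-0.002  0.018 -0.016]
```

```bash
python3 -m pendant '[[0,0.015,-0.02,0,0.5],[0,0,0,0,0.5],[0,0,0,0,-1],[0,0,0,0,-1],[0,0,0,0,-1],[0,0,0,0,-1],[0,0,0,0,-1],[0,0,0,0,-1]]' |grep -v rot; python3 -m pendant '[[0,0,-0.1,0,-1],[0,0,-0.2,0,-1],[0,0,0,0,-1],[0,0,0,0,-1]]' >/dev/null; python3 plan.py 608.5 282.8 100;  python3 - <<'E'
from dishes import *
d=np.median([snap('scene')[1] for _ in range(4)],0);P=world('scene',d).reshape(-1,3)
p=P[(np.hypot(P[:,0]-607,P[:,1]-284)<40)&(P[:,2]>86)&(P[:,2]<104)]
s=env.read_state();z=np.median(p[:,2]);p=p[np.abs(p[:,2]-z)<4]
q=cv2.minEnclosingCircle(p[:,:2].astype(np.float32));sl=np.linalg.lstsq(np.c_[p[:,:2]-[607,284],np.ones(len(p))],p[:,2],rcond=None)[0]
print(len(p),'z',z,'circ',q,'slope',np.degrees(sl[:2]))
E
```

```text
time: 59.6
tcp_pos: [606.9, 283.1, 88.6]
force: [-0.8, 0.7, 5.8]
finger_gap: 0.55
finger_force: 61.0
t 60.0 tcp [606.2 283.  102.8] phi 9.2 j [-1.12  0.8   0.97  1.64 -0.72  1.1   0.22] F [-0.1 -0.7 -0.1] gap 0.548 ff 61.5 tilt 0.01
turn units -0.00 (alt +0.0) then shift units [-0.012  0.045  0.056]
150 z 93.62167019283197 circ ((609.1605224609375, 280.5858154296875), 33.751914978027344) slope [1.1 0.8]
```

```bash
python3 -m pendant '[[-0.015,0.046,0,0,-1],[0,0,0.15,0,-1],[0,0,0.1,0,-1],[0,0,0,0,-1],[0,0,0,0,-1],[0,0,0,0,-1]]' >/dev/null;  python3 plan.py 608.6 282.6 88;python3 -m pendant '[[0,0,0.02,0,-1],[0,0,0,0,-1],[0,0,0,0,-1]]' >/dev/null;  python3 plan.py 608.6 282.6 88
```

```text
t 60.8 tcp [608.4 282.6  90. ] phi 9.2 j [-1.11  0.81  0.95  1.65 -0.73  1.08  0.23] F [-0.   0.3 -0.7] gap 0.545 ff 61.6 tilt 0.02
turn units -0.00 (alt +0.0) then shift units [-0.001  0.003  0.04 ]
t 61.1 tcp [608.5 282.6  89.1] phi 9.2 j [-1.11  0.81  0.95  1.65 -0.74  1.08  0.23] F [ 0.3  0.6 -0.1] gap 0.545 ff 61.6 tilt 0.01
turn units -0.00 (alt +0.0) then shift units [-0.001  0.002  0.021]
```

```bash
python3 -m pendant '[[0,0,0.012,0,-1],[0,0,0,0,-1],[0,0,0,0,-1]]' >/dev/null;  python3 plan.py;python3 -m pendant '[[0,0,0.012,0,-1],[0,0,0,0,-1],[0,0,0,0,-1]]' >/dev/null;  python3 plan.py
```

```text
t 61.4 tcp [608.6 282.7  88.9] phi 9.2 j [-1.11  0.81  0.95  1.65 -0.74  1.08  0.23] F [-2.2  0.2  1.8] gap 0.546 ff 61.8 tilt 0.01
t 61.7 tcp [608.7 282.7  88.8] phi 9.2 j [-1.1   0.81  0.95  1.65 -0.74  1.08  0.23] F [-3.7 -0.6  6.3] gap 0.551 ff 62.1 tilt 0.03
```

```bash
python3 -m pendant '[[0,0,-0.01,0,-1],[0,0,0,0,-1],[0,0,0,0,0.2],[0,0,0,0,0.3],[0,0,0,0,0.4],[0,0,0,0,0.5],[0,0,0,0,0.5],[0,0,-0.3,0,0.5],[0,0,-0.7,0,0.5],[0,0,-0.8,0,0.5],[0,0,0,0,0.5]]' >/dev/null; python3 -m pendant '[[-0.9,0,0,0,0.5],[-0.9,0,0,0,0.5],[-0.9,0,0,0,0.5],[-0.9,0,0,0,0.5],[-0.9,0,0,0,0.5],[-0.9,0,0,0,0.5],[-0.9,0,0,0,0.5],[0,0,0,0,0.5],[0,0,0,0,0.5],[0,0,0,0,0.5],[0,0,0,0,0.5]]' >/dev/null
python3 - <<'E'
from held import *
np.set_printoptions(suppress=True,precision=2)
for n,cs in(('scene',(('small',(607.3,283.9),78),('square',(672.1,96.4),90))),('top',(('small',(608.8,281.4),78),('square',(672,93.9),90)))):
  Q=[snap(n) for i in range(6)];im=Q[0][0];cv2.imwrite('pics/%s10.png'%n,im)
  P=world(n,np.median([q[1] for q in Q],0).astype(np.float32))
  for k,c,z0 in cs:
   for z in(z0-2,z0-.5):
    p=P[(np.hypot(P[...,0]-c[0],P[...,1]-c[1])<50)&(P[...,2]>z)&(P[...,2]<z0+9)];s=np.linalg.lstsq(np.c_[p[:,:2]-c,np.ones(len(p))],p[:,2],rcond=None)[0]
    q=cv2.minEnclosingCircle(p[:,:2].astype(np.float32));print(n,k,len(p),'slope',np.degrees(s[:2]),'circ',np.array(q[0])-c,q[1])
print(env.read_state()['time'])
a=cv2.imread('pics/scene10.png');b=cv2.imread('pics/top10.png')
cv2.imwrite('pics/f2.png',np.vstack([cv2.resize(a[110:270,90:450],(792,352),interpolation=cv2.INTER_CUBIC),cv2.resize(b[135:285,60:410],(792,248))[:248]]))
E
```

```text
scene small 240 slope [-1.7  -0.25] circ [ 2.15 -0.44] 24.737947463989258
scene small 227 slope [-0.84 -0.5 ] circ [ 2.   -0.47] 24.648590087890625
scene square 488 slope [ 0.82 -1.39] circ [0.51 0.82] 39.88499069213867
scene square 471 slope [ 1.26 -1.42] circ [0.13 1.03] 39.84275436401367
top small 211 slope [-0.18  0.59] circ [-0.24 -0.15] 24.593307495117188
top small 205 slope [-0.41  0.53] circ [-0.24 -0.15] 24.593307495117188
top square 0 slope [0. 0.] circ [-672.   -93.9] 0.0
top square 0 slope [0. 0.] circ [-672.   -93.9] 0.0
64.5
```

View pics/f2.png

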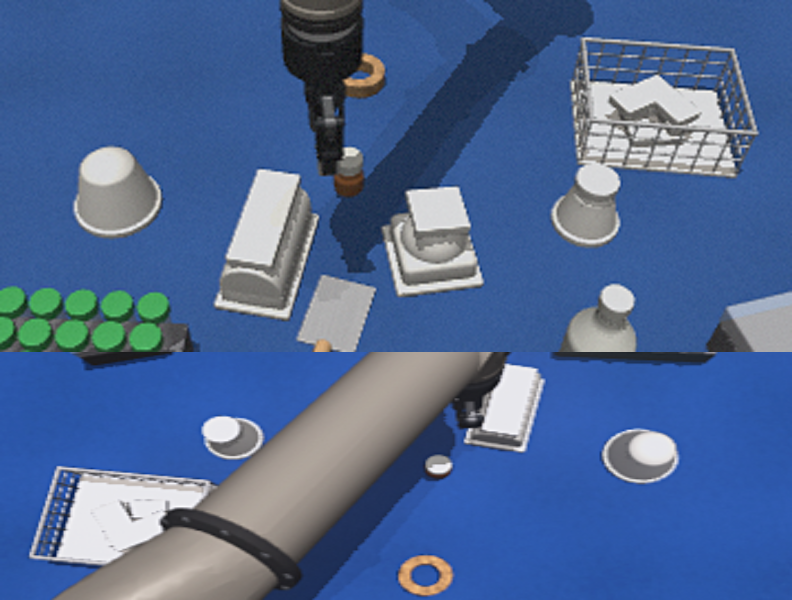

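The small cover is level to about 1° and everything is at rest; the gripper hangs clear above the bench.

```bash
python3 -c "
from h import *
print(job.hand_in())"
```

```text
the job is handed in; nothing more can be done
None
```

I handed the job in at about 65 s: all three broken covers are in the basket, and the small round, square and long covers rest on their dishes, within about 1–2 mm of centre and 2° of level by camera; the large cover was absent.

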